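Load the battery tray and put it on charge

TASK

Put all the battery sticks on charge before the field day: stand every stick that is lying on the bench in a well of its own in the blue tray, black contact end down and right to the bottom. Then slide the loaded tray fully home into the charger's bay, and only after that throw the red lever all the way over to switch the charger on; leave the flask, the mug and the meter alone.

Things in the scene. Friction and masses are not known exactly. Their poses are not given: they have to be found in the camera images.
- stick0: battery stick, a square bar 24 x 24 x 110 mm, 100 g, green with an orange band round its upper end and a black contact end with a small brass plate. Origin at its centre; its x axis runs along its length towards the orange end (the contact end is at x = -55 mm). Starts lying on the table, orange end roughly towards the robot's right (-y). Four to six of the six sticks are present.
- stick1: battery stick, a square bar 24 x 24 x 110 mm, 100 g, green with an orange band round its upper end and a black contact end with a small brass plate. Origin at its centre; its x axis runs along its length towards the orange end (the contact end is at x = -55 mm). Starts lying on the table, orange end roughly towards the robot's right (-y). Four to six of the six sticks are present.
- stick2: battery stick, a square bar 24 x 24 x 110 mm, 100 g, green with an orange band round its upper end and a black contact end with a small brass plate. Origin at its centre; its x axis runs along its length towards the orange end (the contact end is at x = -55 mm). Starts lying on the table, orange end roughly towards the robot's right (-y). Four to six of the six sticks are present.
- stick3: battery stick, a square bar 24 x 24 x 110 mm, 100 g, green with an orange band round its upper end and a black contact end with a small brass plate. Origin at its centre; its x axis runs along its length towards the orange end (the contact end is at x = -55 mm). Starts lying on the table, orange end roughly towards the robot's right (-y). Four to six of the six sticks are present.
- stick4: battery stick, a square bar 24 x 24 x 110 mm, 100 g, green with an orange band round its upper end and a black contact end with a small brass plate. Origin at its centre; its x axis runs along its length towards the orange end (the contact end is at x = -55 mm). Starts lying on the table, orange end roughly towards the robot's right (-y). Four to six of the six sticks are present.
- stick5: battery stick, a square bar 24 x 24 x 110 mm, 100 g, green with an orange band round its upper end and a black contact end with a small brass plate. Origin at its centre; its x axis runs along its length towards the orange end (the contact end is at x = -55 mm). Starts lying on the table, orange end roughly towards the robot's right (-y). Four to six of the six sticks are present.
- tray: blue tray, 110 (x) x 130 (y) x 52 mm, 0.4 kg, loose; origin at the centre of its underside, z up, x away from its handle. Six square wells 34 x 34 mm, open on top, centres at x = -30, +30, y = -40, 0, +40 mm; floor at z = 6, rim at z = 52 mm. Yellow handle in front: an upright fin 22 (x) x 12 (y) mm at x = -84 mm, y = 0, from z = 5 to 85 mm, on a flat bar 30 mm wide, 8 mm high
- charger: grey charger, fixed; origin on the table where the tray's origin is when fully home; x points into the bay, open to -x and above. Cheeks 45 mm high, inner faces y = +-68 mm, x = -45 to 75 mm; orange lead-ins flare to y = +-85 at x = -90 mm. Back stop face at x = 55 mm, 100 mm high; body behind it 130 mm high. The lever stands on the 70 mm wide right (-y) cheek
- power (a joint): the charger's red toggle lever on the right-hand cheek: 0 = off, leaning towards -x of the charger (the robot's side); 1.0 rad = on, leaning as far to +x as it goes; stays where it is left
- power_tip (a point): tip of the red power lever. A 26 mm red ball on a 60 mm arm, whose pivot is at x = 0, y = -104, z = 67 mm in the charger's frame; the arm swings in the charger's x-z plane, 0.5 rad either side of upright. Its grey block is 70 x 50 mm, top at z = 70 mm
- flask: bystander: steel vacuum flask, 70 mm across, 250 mm high; origin at the centre of its underside
- mug: bystander: steel mug, 80 mm across, 110 mm high; origin at the centre of its underside
- meter: bystander: black meter box 110 x 140 x 75 mm; origin at the centre of its underside
Not all that is in view belongs to the job. Leave any brown or purple look-alike of the stick3 alone.

How it is judged (in metres and radians):
On the way, in this order (a step that is already met when the one before it is completed fails the run):
1. every stick present stands contact end down at the bottom of a well of the tray, with the lever still off (z of stick0 in the frame of tray between 0.05 and 0.071 m and angle between each of stick0, stick1, stick2, stick3, stick4, stick5's own x axis and vertical below 0.36 rad and x of stick0 in the frame of tray between -0.05 and 0.05 m and y of stick0 in the frame of tray between -0.06 and 0.06 m and z of stick1 in the frame of tray between 0.05 and 0.071 m and x of stick1 in the frame of tray between -0.05 and 0.05 m and y of stick1 in the frame of tray between -0.06 and 0.06 m and z of stick2 in the frame of tray between 0.05 and 0.071 m and x of stick2 in the frame of tray between -0.05 and 0.05 m and y of stick2 in the frame of tray between -0.06 and 0.06 m and z of stick3 in the frame of tray between 0.05 and 0.071 m and x of stick3 in the frame of tray between -0.05 and 0.05 m and y of stick3 in the frame of tray between -0.06 and 0.06 m and z of stick4 in the frame of tray between 0.05 and 0.071 m and x of stick4 in the frame of tray between -0.05 and 0.05 m and y of stick4 in the frame of tray between -0.06 and 0.06 m and z of stick5 in the frame of tray between 0.05 and 0.071 m and x of stick5 in the frame of tray between -0.05 and 0.05 m and y of stick5 in the frame of tray between -0.06 and 0.06 m and value of joint power below 0.4 rad), for 0.2 s.
2. the tray, with all sticks in it, is fully home in the charger's bay, with the lever still off (all of step 1 and x of tray in the frame of charger above -0.008 m and y of tray in the frame of charger between -0.008 and 0.008 m and angle between the x axis of tray and the x axis of charger, either way round below 0.08 rad and angle between tray's own z axis and vertical below 0.06 rad), for 0.2 s.
3. the red lever is thrown over to on, with the tray home (x of tray in the frame of charger above -0.008 m and y of tray in the frame of charger between -0.008 and 0.008 m and angle between the x axis of tray and the x axis of charger, either way round below 0.08 rad and angle between tray's own z axis and vertical below 0.06 rad and value of joint power above 0.8 rad), for 0.2 s.
At the end, for the whole second after the job is handed in: every stick present stands in the tray, contact end down (within 0.36 rad of upright) and at the bottom of a well (within 10 mm); the tray is home in the bay (within 8 mm of the back stop, in line within 0.08 rad); the lever is on (above 0.8 rad); the tray is at rest and everything released (all of step 3 and z of stick0 in the frame of tray between 0.05 and 0.071 m and angle between each of stick0, stick1, stick2, stick3, stick4, stick5's own x axis and vertical below 0.36 rad and x of stick0 in the frame of tray between -0.05 and 0.05 m and y of stick0 in the frame of tray between -0.06 and 0.06 m and z of stick1 in the frame of tray between 0.05 and 0.071 m and x of stick1 in the frame of tray between -0.05 and 0.05 m and y of stick1 in the frame of tray between -0.06 and 0.06 m and z of stick2 in the frame of tray between 0.05 and 0.071 m and x of stick2 in the frame of tray between -0.05 and 0.05 m and y of stick2 in the frame of tray between -0.06 and 0.06 m and z of stick3 in the frame of tray between 0.05 and 0.071 m and x of stick3 in the frame of tray between -0.05 and 0.05 m and y of stick3 in the frame of tray between -0.06 and 0.06 m and z of stick4 in the frame of tray between 0.05 and 0.071 m and x of stick4 in the frame of tray between -0.05 and 0.05 m and y of stick4 in the frame of tray between -0.06 and 0.06 m and z of stick5 in the frame of tray between 0.05 and 0.071 m and x of stick5 in the frame of tray between -0.05 and 0.05 m and y of stick5 in the frame of tray between -0.06 and 0.06 m and linear speed of tray below 0.02 m/s); the robot touches nothing.
It fails at once if the flask is shoved more than 4 cm or knocked over (distance of flask from where it was at the start of the episode above 0.04 m or angle between flask's own z axis and vertical above 0.5 rad).
It fails at once if the mug is shoved more than 4 cm or knocked over (distance of mug from where it was at the start of the episode above 0.04 m or angle between mug's own z axis and vertical above 0.5 rad).
It fails at once if the meter is shoved more than 4 cm or knocked over (distance of meter from where it was at the start of the episode above 0.04 m or angle between meter's own z axis and vertical above 0.5 rad).
Of stick0, stick1, stick2, stick3, stick4, stick5 only 4 to 6 are there at a start; the rules pass over those that are not, and their reading is None.
At some moment in a run one of stick0, stick1, stick2, stick3, stick4, stick5, tray may be knocked a few centimetres aside while the robot is not near it.
It also fails if it takes over 210 s, if anything falls off the work surface, if the arm or the gripper's body presses on something with over 40 N, if the wrist force passes 120 N, or if a joint passes its speed limit or range.

ROBOT

A 6-joint arm with a two-finger parallel gripper is mounted at the origin on the work surface. World frame = base frame: x ahead of the robot, y to its left, z up, the work surface at z = 0. Lengths are in m, angles in degrees, forces in N, time in s.
With the tool pointing down it reaches from about 0.25 to 0.725 m from the base axis. Payload 9.7 kg.
Tool frame: the origin (TCP) lies between the finger pads; the fingertips stand bot.tcp_to_tips ahead of it and the grasp point (between the pads) lies 2 mm behind it (bot.tcp_to_tips is the distance from the TCP to the fingertips, in m); z points along the fingers, y is the line along which they close (so a half turn about z gives the same grasp; the last joint's range is limited). The gripper opens to 85 mm and grips with 20 to 120 N. Pads are 22 mm wide; open, the fingers measure 114 mm over their backs; the gripper's body (76 mm by 85 mm) begins 54 mm behind the grasp point. The pads swing forward as they close: fully open they stand 13 mm farther back than shut.
Start: joints at [0, 4.979, 10.078, 95.1, 0, 90], TCP at [0.55, -0, 0.248] pointing down, gripper open.
Joint ranges: [-179.16, 179.16], [-48.56, 103.87], [-65.8, 70.77], [-126.05, 130.52], [-82.76, 87.17], [-180, 180]. Speed limits (degrees/s): [127.2, 127.2, 147.25, 180, 180, 180].

INTERFACE

Orientations are given as [roll, pitch, yaw] about the fixed x, y, z axes, in that order (R = Rz(yaw) Ry(pitch) Rx(roll)).
In Python, from workcell import sensors, camera, camera_params, bot gives the robot as it stands.
- The arm moves only by the tool apply_moves, never from a script. Its argument "motion" is a list of rows, each an object with "jaw": the opening, from -1 (shut) to 1 (fully open); "xyz": the shift along the tool's x, y, z in mm, a list of three; "twist": the turn about the tool's z in rad. A call has 1 to 5 rows; each row is the pose to reach, as a shift and turn from the pose commanded when the call began, along the tool's axes at that moment; what a row does not reach only later rows make up. A row lasts 1/8 s, in which the tool goes at most 62.5 mm and 10.7 degrees, less where a joint would pass 70% of its speed; a pose out of reach is approached as far as the arm can. A call with a gripper value outside its range is refused whole. The fingers move at their own pace and stop on an object; "grip_force" is the grip in N (left out, the last holds). Time passes only in rows, so rows that repeat a pose let the fingers close. It gives the time, the measured TCP pose, the force, the opening and the grip force at its end, in the units of the state.
- sensors.get_obs(): the state, without advancing time (a new reading comes with each control period).
- camera(name): name is "scene" or "side" or "wrist"; returns (picture, depth): 400x640x3 uint8, red, green, blue; 400x640 float32, m along the optical axis (not along the pixel's ray), 0 where there is no reading.
- camera_params(name): a dict with "mtx" (3x3 intrinsics, pixels), "rvec" (rotation vector, rad) and "tvec" (3), from world to camera coordinates, as OpenCV has them. Camera axes: x right, y down, z forward; pixel columns grow to the right and rows downward; lengths in m; the calibration is good to about 2 mm. A picture is of the moment at which its call begins: read the wrist's pose just before it. camera_params takes no time and is no camera call; for the wrist camera it gives the pose at the moment of the call.
- bot.job_done(): hands the job in; it is judged then, once.
The state is a dict: "time": time; "q": joint angles; "qd": joint speeds; "joint_efforts": joint torques, N m; "ee_pos": TCP position; "tcp_rot": TCP orientation; "wrist_force": force on the tool from outside, world axes, zero at the start; "torque": the same for the moment, N m; "opening": finger opening in m; "grasp_force": force on a finger pad.
Only numpy, scipy, OpenCV 4.12 (cv2) and the standard library are available. Lean on these libraries where they do the work, as an engineer would, in place of code of your own. Each camera call takes 0.05 s, during which the arm holds its last target. There are 200 camera calls.

## Working session

There is one attempt and no reset: what is moved stays moved. The work goes in short steps, Python scripts to look and compute and a tool call to move; the robot and the scene stay as the last step left them, time stands still between calls to the robot, and variables do not carry over. Pictures are saved under pics/ and viewed, at most 14 in all, crops included, and the job is handed in when it is done.

Besides the shell and the picture viewer there is one more tool, called after "Emit:" by a JSON object that holds its "fn" and its "kwargs", one argument or row to a line. apply_moves: Moves the arm, as the interface text tells. Its arguments: {"type":"object","properties":{"motion":{"type":"array","items":{"type":"object","properties":{"jaw":{"type":"number"},"xyz":{"type":"array","items":{"type":"number"}},"twist":{"type":"number"}}}},"grip_force":{"type":"number"}},"required":["motion"]}

```bash
ls; mkdir -p pics; python3 - <<'E'
from workcell import sensors,camera,camera_params,bot
import cv2,numpy as np
o=sensors.get_obs();print(o['time'],o['ee_pos'],o['tcp_rot'],bot.tcp_to_tips)
for n in("scene","side"):
    p,d=camera(n);cv2.imwrite(f"pics/{n}0.png",p[:,:,::-1]);np.save(f"pics/{n}0.npy",d)
    c=camera_params(n);R=cv2.Rodrigues(c['rvec'])[0];print(n,c['mtx'].tolist(),(-R.T@c['tvec'].ravel()),R[2])
E
```

```text
pics
0.0 [5.49783300e-01 2.09167516e-06 2.47584327e-01] [-1.79923075e+02  7.19334740e-04  8.99997696e+01] 0.017
scene [[364.2625642190461, 0.0, 315.3254338139664], [0.0, 364.2625642190461, 199.43020624451745], [0.0, 0.0, 1.0]] [1.23621058 0.49652052 0.83785909] [-0.61090456 -0.48180172 -0.62822187]
side [[434.69774974828994, 0.0, 312.4585236343376], [0.0, 434.69774974828994, 193.61768931955083], [0.0, 0.0, 1.0]] [-0.25455651 -0.91207072  0.76963209] [ 0.58304667  0.63649017 -0.5049127 ]
```

View pics/scene0.png

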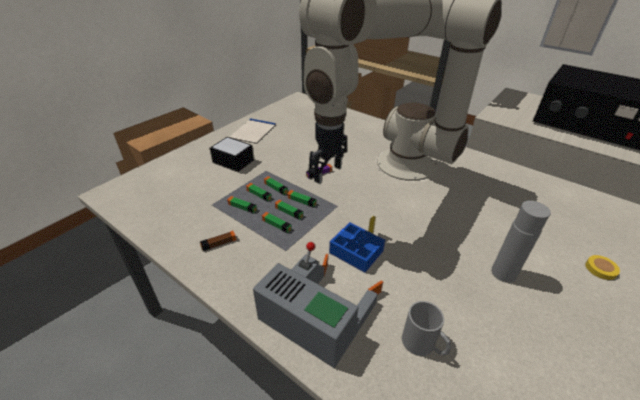

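View pics/side0.png

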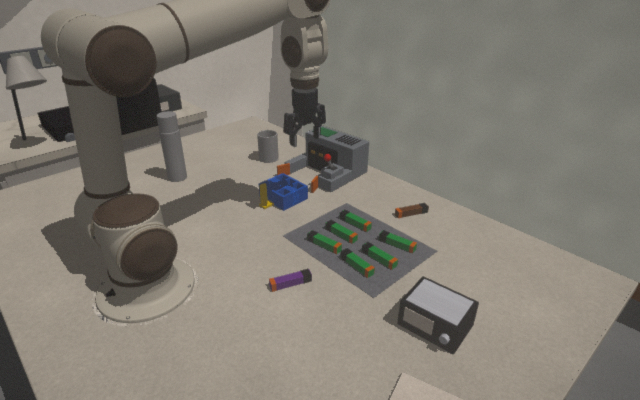

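Scene view: six green sticks lie on the grey mat, at about (276,184), (258,191), (302,198), (242,204), (289,209) and (277,222). Possible mix-ups are the brown stick at (218,240) and the purple stick at (320,172), along with the orange charger lead-ins at (325,262) and (375,288). The green, orange and black sticks match the description, so I choose those.

```bash
cat > h.py <<'E'
import cv2,numpy as np
from workcell import sensors,camera,camera_params,bot
def pts(n,save=None,d=None,p=None):
    c=camera_params(n)
    if p is None: p,d=camera(n)
    if save: cv2.imwrite(f"pics/{save}.png",p[:,:,::-1])
    R=cv2.Rodrigues(c['rvec'])[0];K=c['mtx'];v,u=np.mgrid[:400,:640]
    X=np.stack([(u-K[0,2])/K[0,0]*d,(v-K[1,2])/K[1,1]*d,d],-1)
    W=(X-c['tvec'].ravel())@R
    return p,cv2.cvtColor(p,cv2.COLOR_RGB2HSV),np.where(d[...,None]>0,W,np.nan)
def mask(h,lo,hi): return cv2.inRange(h,np.array(lo),np.array(hi))
def blobs(m,a=30):
    n,l,s,c=cv2.connectedComponentsWithStats(m);return [(l==i,c[i],s[i,4]) for i in range(1,n) if s[i,4]>=a]
GREEN=((45,90,30),(80,255,255));ORANGE=((5,150,90),(18,255,255));BLUE=((105,130,40),(125,255,255));RED=((0,190,70),(4,255,255));YEL=((20,150,70),(32,255,255))
E
python3 - <<'E'
from h import *
for n in("scene","side"):
    p=cv2.imread(f"pics/{n}0.png")[:,:,::-1].copy();d=np.load(f"pics/{n}0.npy")
    p,h,W=pts(n,p=p,d=d);print(n)
    for nm,c in(("G",GREEN),("O",ORANGE),("R",RED),("Y",YEL),("B",BLUE)):
        for b,cc,a in blobs(mask(h,*c),12):
            w=W[b];w=w[np.isfinite(w[:,0])]
            if len(w)<5: continue
            t=np.percentile(w[:,2],90);top=w[w[:,2]>t-.006]
            r=cv2.minAreaRect((top[:,:2]*1000).astype(np.float32))
            print(nm,cc.round(),a,"med",np.median(w,0).round(3),"ztop",t.round(3),"rect",np.round(r[0]),np.round(r[1]),round(r[2],1))
E
```

```text
scene
G [274. 184.] 124 med [ 0.469 -0.311  0.022] ztop 0.025 rect [ 461. -310.] [81. 27.] 80.5
G [257. 191.] 131 med [ 0.539 -0.332  0.023] ztop 0.026 rect [ 532. -330.] [28. 77.] 4.4
G [284. 190.] 15 med [ 0.471 -0.255  0.022] ztop 0.024 rect [ 468. -256.] [12. 16.] 55.5
G [300. 198.] 155 med [ 0.468 -0.181  0.022] ztop 0.025 rect [ 461. -182.] [27. 76.] 8.6
G [268. 196.] 18 med [ 0.536 -0.276  0.022] ztop 0.026 rect [ 533. -277.] [19.  8.] 6.9
G [240. 203.] 158 med [ 0.626 -0.325  0.022] ztop 0.025 rect [ 620. -325.] [26. 75.] 11.4
G [314. 202.] 13 med [ 0.457 -0.125  0.022] ztop 0.026 rect [ 457. -125.] [17.  6.] 6.3
G [287. 208.] 165 med [ 0.543 -0.178  0.023] ztop 0.025 rect [ 536. -178.] [26. 75.] 4.2
G [253. 208.] 17 med [ 0.615 -0.269  0.022] ztop 0.024 rect [ 610. -270.] [19.  9.] 11.1
G [299. 215.] 18 med [ 0.541 -0.123  0.021] ztop 0.026 rect [ 536. -123.] [18.  7.] 6.2
G [274. 221.] 176 med [ 0.617 -0.168  0.022] ztop 0.025 rect [ 609. -167.] [27. 74.] 3.0
G [288. 228.] 19 med [ 0.614 -0.11   0.022] ztop 0.025 rect [ 608. -111.] [21. 10.] 11.8
G [326. 309.] 769 med [0.84
[... 2598 characters left out ...]

O [353. 235.] 20 med [ 0.533 -0.225  0.021] ztop 0.023 rect [ 533. -225.] [22. 11.] 7.3
O [337. 245.] 22 med [ 0.464 -0.228  0.022] ztop 0.024 rect [ 465. -229.] [25. 10.] 15.5
O [413. 244.] 21 med [ 0.626 -0.372  0.021] ztop 0.023 rect [ 626. -372.] [22.  8.] 6.0
O [393. 260.] 23 med [ 0.527 -0.379  0.022] ztop 0.024 rect [ 528. -378.] [24. 10.] 8.6
O [369. 268.] 26 med [ 0.455 -0.358  0.022] ztop 0.024 rect [ 456. -357.] [ 9. 25.] 86.2
O [273. 284.] 42 med [ 0.234 -0.231  0.021] ztop 0.023 rect [ 236. -223.] [23. 10.] 69.4
Y [266. 204.] 49 med [0.467 0.103 0.007] ztop 0.017 rect [461. 105.] [ 8. 20.] 80.4
B [290. 191.] 578 med [0.548 0.052 0.042] ztop 0.05 rect [544. 109.] [109. 130.] 2.1
```

Emit:
{"fn": "apply_moves", "kwargs": {
  "motion": [
    {"jaw": -0.1, "xyz": [-60, -5, -20]},
    {"jaw": -0.1, "xyz": [-120, -10, -50]},
    {"jaw": -0.1, "xyz": [-180, -20, -70]},
    {"jaw": -0.1, "xyz": [-230, -20, -90]},
    {"jaw": -0.1, "xyz": [-230, -20, -90]}
  ],
  "grip_force": 20
}}

```text
validation failed for argument at $.mo...
```

```bash
cat >> h.py <<'E'
def sticks(n="wrist",save=None):
    p,h,W=pts(n,save)
    G=mask(h,*GREEN)|mask(h,*ORANGE);G=cv2.morphologyEx(G,cv2.MORPH_CLOSE,np.ones((3,3)))
    O=mask(h,*ORANGE)>0;out=[]
    for b,cc,a in blobs(G,300):
        w=W[b];ok=np.isfinite(w[:,0]);w=w[ok];s=abs(w[:,2]-.0235)<.008
        o=W[b&O];o=o[np.isfinite(o[:,0])]
        if s.sum()<100 or len(o)<10: continue
        r=cv2.minAreaRect((w[s][:,:2]*1000).astype(np.float32))
        out.append((np.round(cc),a,np.round(r[0]),np.round(r[1]),round(r[2],1),np.round(np.median(o,0)*1000)))
    return out
E
python3 - <<'E'
from h import *
o=sensors.get_obs();print(o['time'],o['ee_pos'],o['tcp_rot'],o['opening'])
for s in sticks("wrist","w1"): print(*s)
E
```

```text
0.1 [5.49811447e-01 8.78626651e-06 2.47653574e-01] [-1.79931161e+02  5.02934054e-04  9.00006742e+01] 0.08517787749855563
[372. 315.] 1383 [ 611. -175.] [25. 88.] 3.0 [ 613. -212.   25.]
[250. 323.] 1438 [ 463. -190.] [24. 87.] 8.6 [ 463. -227.   25.]
[310. 322.] 1232 [ 536. -186.] [25. 85.] 2.1 [ 540. -222.   25.]
```

View pics/w1.png

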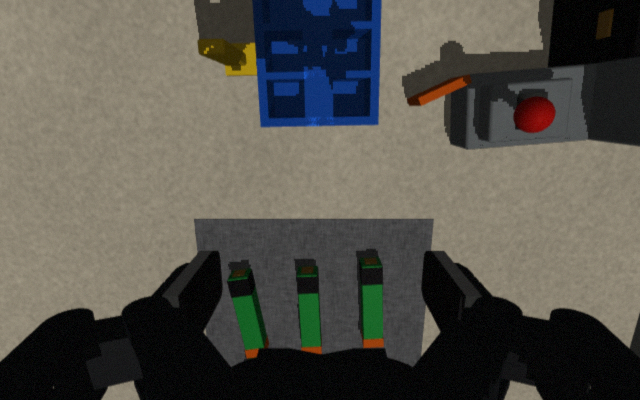

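The wrist view shows three sticks: the left one at (247,310), the middle at (310,310) and the right at (371,305). Their black ends point at the tray, and the red ball is at (535,115). The arm did not move, because the call was refused. I'll retry with all the fields filled in.

Emit:
{"fn": "apply_moves", "kwargs": {
  "motion": [
    {"jaw": -0.1, "xyz": [-60, -5, -20], "twist": 0},
    {"jaw": -0.1, "xyz": [-120, -10, -50], "twist": 0},
    {"jaw": -0.1, "xyz": [-180, -20, -70], "twist": 0},
    {"jaw": -0.1, "xyz": [-230, -20, -90], "twist": 0},
    {"jaw": -0.1, "xyz": [-230, -20, -90], "twist": 0}
  ],
  "grip_force": 20
}}

```text
time: 0.78
ee_pos: [0.5297, -0.2335, 0.3389]
tcp_rot: [179.9, 0.1, 89.7]
wrist_force: [-0.2, 0.2, -0.9]
opening: 0.0383
grasp_force: 0.0
```

Emit:
{"fn": "apply_moves", "kwargs": {
  "motion": [
    {"jaw": -0.1, "xyz": [4, -30, 50], "twist": -0.05},
    {"jaw": -0.1, "xyz": [8, -66, 110], "twist": -0.11},
    {"jaw": -0.1, "xyz": [8, -66, 170], "twist": -0.11},
    {"jaw": -0.1, "xyz": [8, -66, 230], "twist": -0.11},
    {"jaw": -0.1, "xyz": [8, -66, 265], "twist": -0.11}
  ],
  "grip_force": 20
}}

```text
time: 1.4
ee_pos: [0.4623, -0.2203, 0.0696]
tcp_rot: [-179.8, -0.1, 96.4]
wrist_force: [0.6, -0.3, 0.1]
opening: 0.0385
grasp_force: 0.0
```

```bash
python3 - <<'E'
from h import *
camera("side")
o=sensors.get_obs();print(o['time'],o['ee_pos'],o['tcp_rot'],o['opening'])
p,h,W=pts("wrist","w2")
E
```

```text
1.45 [ 0.46083262 -0.21957906  0.06551631] [-179.57514137   -0.27947246   96.3491739 ] 0.038065324008362926
```

View pics/w2.png

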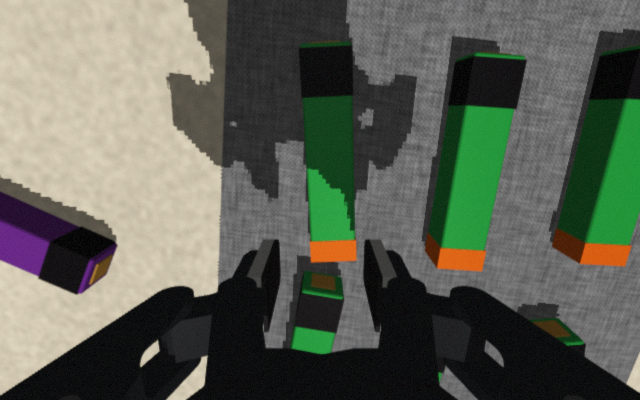

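The wrist picture shows the target stick centred at (333,250), with its orange band at (333,250) just ahead of the pads and about 5 mm right of their centre. The purple look-alike is at (70,240), well clear.

Emit:
{"fn": "apply_moves", "kwargs": {
  "motion": [
    {"jaw": -0.1, "xyz": [0, 4, 10], "twist": 0},
    {"jaw": -0.1, "xyz": [0, 4, 30], "twist": 0},
    {"jaw": -0.1, "xyz": [0, 4, 48], "twist": 0},
    {"jaw": -0.1, "xyz": [0, 4, 48], "twist": 0}
  ]
}}

```text
time: 2.0
ee_pos: [0.4677, -0.2213, 0.0246]
tcp_rot: [-179.9, -0.0, 96.3]
wrist_force: [-0.2, -0.1, 0.8]
opening: 0.0383
grasp_force: 0.0
```

Emit:
{"fn": "apply_moves", "kwargs": {
  "motion": [
    {"jaw": -1, "xyz": [0, 0, 3], "twist": 0},
    {"jaw": -1, "xyz": [0, 0, 3], "twist": 0},
    {"jaw": -1, "xyz": [0, 0, 3], "twist": 0}
  ],
  "grip_force": 20
}}

```text
time: 2.38
ee_pos: [0.4688, -0.222, 0.0235]
tcp_rot: [179.9, 0.1, 96.3]
wrist_force: [1.3, -0.8, 5.6]
opening: 0.0237
grasp_force: 20.4
```

Emit:
{"fn": "apply_moves", "kwargs": {
  "motion": [
    {"jaw": -1, "xyz": [4, 0, -25], "twist": 0},
    {"jaw": -1, "xyz": [13, 0, -49], "twist": 0},
    {"jaw": -1, "xyz": [30, 0, -70], "twist": 0},
    {"jaw": -1, "xyz": [50, 0, -86], "twist": 0},
    {"jaw": -1, "xyz": [80, 0, -100], "twist": 0}
  ]
}}

```text
time: 3.0
ee_pos: [0.4589, -0.1412, 0.1228]
tcp_rot: [-180.0, -0.0, 96.3]
wrist_force: [-0.6, -0.5, -1.8]
opening: 0.0236
grasp_force: 20.0
```

```bash
python3 - <<'E'
from h import *
o=sensors.get_obs();print(o['time'],o['ee_pos'],o['tcp_rot'],o['opening'])
p,h,W=pts("wrist");q,_,_=pts("side")
cv2.imwrite("pics/c3.png",np.vstack([p,cv2.resize(q[130:300,200:472],(640,400))])[:,:,::-1][::1,::1])
im=cv2.imread("pics/c3.png");cv2.imwrite("pics/c3.png",cv2.resize(im,(480,600)))
E
```

```text
3.0 [ 0.458917   -0.14122153  0.12280899] [-1.79990241e+02 -4.21767792e-03  9.62539000e+01] 0.023635681971866458
```

View pics/c3.png

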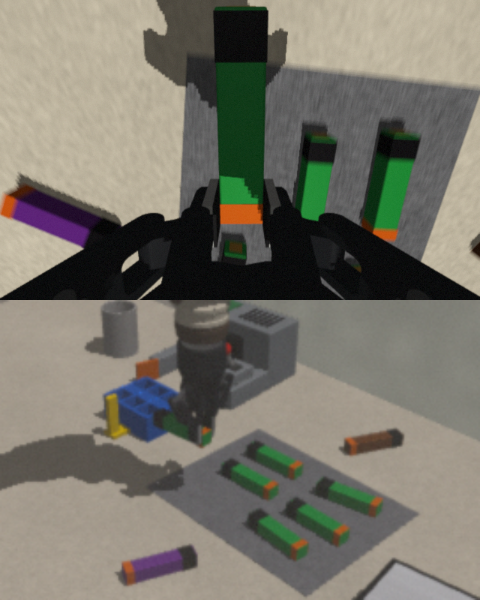

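The stick is held at the orange end but stayed horizontal, with 20 N of friction holding it. The wrist view shows it at (240,110) and the side view at (190,430). I'll slacken the grip gradually so it swings down.

Emit:
{"fn": "apply_moves", "kwargs": {
  "motion": [
    {"jaw": -0.5, "xyz": [0, 0, 30], "twist": 0},
    {"jaw": -0.47, "xyz": [0, 0, 30], "twist": 0},
    {"jaw": -0.47, "xyz": [0, 0, 30], "twist": 0}
  ],
  "grip_force": 20
}}

```text
time: 3.48
ee_pos: [0.4592, -0.1421, 0.0928]
tcp_rot: [-180.0, -0.0, 96.3]
wrist_force: [0.0, 0.1, -0.4]
opening: 0.0237
grasp_force: 20.0
```

```bash
cat >> h.py <<'E'
def tilt(save=None):
    "held stick: green/black points seen by the wrist camera ahead of the pads; returns slope below horizontal and tip"
    o=sensors.get_obs();t=np.array(o['ee_pos']);p,h,W=pts("wrist",save)
    m=(mask(h,*GREEN)>0)|(mask(h,*ORANGE)>0);w=W[m];w=w[np.isfinite(w[:,0])]
    w=w[(abs(w[:,0]-t[0])<.03)&(w[:,2]>.03)&(np.linalg.norm(w-t,axis=1)<.13)]
    if len(w)<30: return len(w),o['grasp_force'],o['opening']
    c=w.mean(0);v=np.linalg.svd(w-c,full_matrices=False)[2][0];v*=np.sign(v[1]) if abs(v[1])>.2 else -np.sign(v[2])
    return len(w),"dir",v.round(2),"min",(w.min(0)-t).round(3),"max",(w.max(0)-t).round(3),o['grasp_force'],o['opening']
E
python3 -c "
from h import *
print(tilt())"
```

```text
(13497, 'dir', array([-0.11,  0.99, -0.  ]), 'min', array([-0.022, -0.012, -0.006]), 'max', array([0.013, 0.099, 0.004]), 20.019768476486206, 0.023666002128264772)
```

Emit:
{"fn": "apply_moves", "kwargs": {
  "motion": [
    {"jaw": -0.455, "xyz": [0, 0, 20], "twist": 0},
    {"jaw": -0.45, "xyz": [0, 0, 20], "twist": 0},
    {"jaw": -0.45, "xyz": [0, 0, 20], "twist": 0}
  ]
}}

```text
time: 3.9
ee_pos: [0.4595, -0.1422, 0.0733]
tcp_rot: [180.0, 0.0, 96.3]
wrist_force: [0.2, 0.3, -0.2]
opening: 0.0236
grasp_force: 18.9
```

Emit:
{"fn": "apply_moves", "kwargs": {
  "motion": [
    {"jaw": -0.445, "xyz": [0, 0, 0], "twist": 0},
    {"jaw": -0.445, "xyz": [0, 0, 0], "twist": 0}
  ]
}}

```text
time: 4.15
ee_pos: [0.4595, -0.1421, 0.0728]
tcp_rot: [180.0, 0.0, 96.3]
wrist_force: [0.0, -0.5, -0.7]
opening: 0.0238
grasp_force: 11.1
```

```bash
python3 -c "
from h import *
print(tilt())"
```

```text
(13538, 'dir', array([-0.11,  0.99, -0.01]), 'min', array([-0.022, -0.012, -0.003]), 'max', array([0.019, 0.099, 0.072]), 11.051635891199112, 0.023811943996166797)
```

The slack control is graded: about 8 N of grip per 0.005 of jaw. I'll ease it further.

Emit:
{"fn": "apply_moves", "kwargs": {
  "motion": [
    {"jaw": -0.442, "xyz": [0, 0, 0], "twist": 0},
    {"jaw": -0.442, "xyz": [0, 0, 0], "twist": 0},
    {"jaw": -0.441, "xyz": [0, 0, 0], "twist": 0},
    {"jaw": -0.441, "xyz": [0, 0, 0], "twist": 0}
  ]
}}

```text
time: 4.7
ee_pos: [0.4592, -0.142, 0.0723]
tcp_rot: [-180.0, -0.0, 96.3]
wrist_force: [0.1, 0.0, -1.9]
opening: 0.0239
grasp_force: 4.7
```

```bash
python3 -c "
from h import *
print(tilt())"
```

```text
(13571, 'dir', array([-0.11,  0.99, -0.01]), 'min', array([-0.022, -0.012, -0.003]), 'max', array([0.019, 0.099, 0.073]), 4.737343937158585, 0.02392774810937691)
```

Emit:
{"fn": "apply_moves", "kwargs": {
  "motion": [
    {"jaw": -0.4403, "xyz": [0, 0, 0], "twist": 0},
    {"jaw": -0.4403, "xyz": [0, 0, 0], "twist": 0},
    {"jaw": -0.4397, "xyz": [0, 0, 0], "twist": 0},
    {"jaw": -0.4397, "xyz": [0, 0, 0], "twist": 0}
  ]
}}

```text
time: 5.25
ee_pos: [0.4592, -0.142, 0.0723]
tcp_rot: [180.0, -0.0, 96.3]
wrist_force: [0.2, 0.3, -0.0]
opening: 0.0237
grasp_force: 2.6
```

```bash
python3 -c "
from h import *
print(tilt())"
```

```text
(10097, 'dir', array([-0.09,  0.86, -0.51]), 'min', array([-0.019, -0.008, -0.041]), 'max', array([0.019, 0.069, 0.072]), 2.606627494096756, 0.023678415537972796)
```

At 2.6 N it swings: 31° so far, until it reaches the table. Next I'll raise it gently and let it continue.

Emit:
{"fn": "apply_moves", "kwargs": {
  "motion": [
    {"jaw": -0.4397, "xyz": [0, 0, -10], "twist": 0},
    {"jaw": -0.4397, "xyz": [0, 0, -20], "twist": 0},
    {"jaw": -0.4397, "xyz": [0, 0, -30], "twist": 0},
    {"jaw": -0.4397, "xyz": [0, 0, -40], "twist": 0},
    {"jaw": -0.4397, "xyz": [0, 0, -50], "twist": 0}
  ]
}}

```text
time: 5.92
ee_pos: [0.4593, -0.1421, 0.1231]
tcp_rot: [180.0, 0.0, 96.3]
wrist_force: [-0.1, 0.5, -1.8]
opening: 0.0238
grasp_force: 2.4
```

```bash
python3 -c "
from h import *
print(tilt())"
```

```text
(6089, 'dir', array([-0.06,  0.52, -0.85]), 'min', array([-0.015, -0.023, -0.076]), 'max', array([0.03 , 0.037, 0.032]), 2.369455397129059, 0.023798949432284614)
```

Emit:
{"fn": "apply_moves", "kwargs": {
  "motion": [
    {"jaw": -0.4393, "xyz": [0, 0, 0], "twist": 0},
    {"jaw": -0.4393, "xyz": [0, 0, 0], "twist": 0},
    {"jaw": -0.439, "xyz": [0, 0, 0], "twist": 0},
    {"jaw": -0.439, "xyz": [0, 0, 0], "twist": 0},
    {"jaw": -0.45, "xyz": [0, 0, 0], "twist": 0}
  ]
}}

```text
time: 6.6
ee_pos: [0.4591, -0.142, 0.1222]
tcp_rot: [-180.0, -0.0, 96.3]
wrist_force: [-0.1, 0.2, -1.3]
opening: 0.0237
grasp_force: 10.7
```

```bash
python3 -c "
from h import *
print(tilt('w5'))"
```

```text
(5525, 'dir', array([-0.05,  0.39, -0.92]), 'min', array([-0.014, -0.023, -0.083]), 'max', array([0.03 , 0.024, 0.031]), 10.707478076219559, 0.02368471227710952)
```

View pics/w5.png

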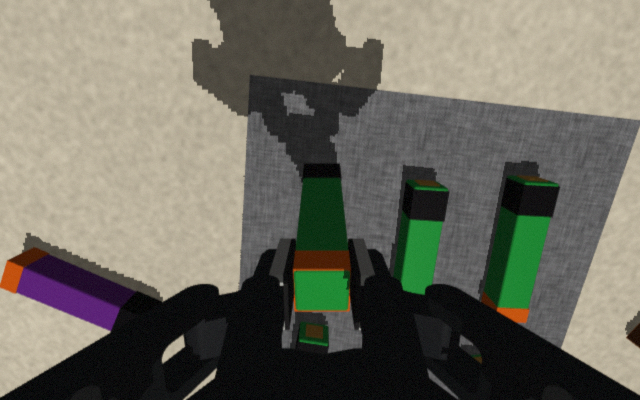

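The stick now hangs contact end down, seen at (322,230) with the black end at (322,170), leaning about 15°. I'll clamp it at 20 N and carry it to the far-left well.

Emit:
{"fn": "apply_moves", "kwargs": {
  "motion": [
    {"jaw": -1, "xyz": [15, 5, -30], "twist": 0},
    {"jaw": -1, "xyz": [60, 20, -70], "twist": 0.03},
    {"jaw": -1, "xyz": [115, 40, -90], "twist": 0.08},
    {"jaw": -1, "xyz": [165, 55, -90], "twist": 0.08},
    {"jaw": -1, "xyz": [200, 65, -90], "twist": 0.08}
  ],
  "grip_force": 20
}}

```text
time: 7.28
ee_pos: [0.5021, 0.066, 0.2126]
tcp_rot: [180.0, -0.0, 91.8]
wrist_force: [-0.2, -0.9, -0.4]
opening: 0.0234
grasp_force: 22.3
```

```bash
cat >> h.py <<'E'
def go(x,y,z,yaw=None):
    "print tool-axis shift to world target in mm / yaw deg"
    o=sensors.get_obs();p=np.array(o['ee_pos'])*1000;a=np.radians(o['tcp_rot'][2]);d=np.array([x,y,z])-p
    print("at",p.round(1),round(o['tcp_rot'][2],1),"shift",np.round([np.cos(a)*d[0]+np.sin(a)*d[1],np.sin(a)*d[0]-np.cos(a)*d[1],-d[2]],1),"twist",None if yaw is None else round(float(a-np.radians(yaw)),3))
def tray(n="wrist",save=None):
    p,h,W=pts(n,save);w=W[mask(h,*BLUE)>0];w=w[np.isfinite(w[:,0])];w=w[abs(w[:,2]-.051)<.006]
    r=cv2.minAreaRect((w[:,:2]*1000).astype(np.float32));return np.round(r[0],1),np.round(r[1]),round(r[2],1)
E
python3 -c "
from h import *
camera('side')
print(tilt());print(tray('wrist','w6'),tray('side'),tray('scene'));go(515,130,180,91.7);go(515,130,165,91.7)"
```

```text
(5379, 'dir', array([-0.01,  0.4 , -0.92]), 'min', array([-0.012, -0.021, -0.082]), 'max', array([0.013, 0.024, 0.057]), 22.291986644268036, 0.023193822029124983)
(array([546.6, 113.8]), array([110., 130.]), 1.0) (array([544.6, 110.3]), array([110., 132.]), 1.4) (array([548.1, 114.1]), array([110., 132.]), 1.5)
at [501.7  63.7 212.2] 91.7 shift [65.8 15.3 32.2] twist 0.001
at [501.7  63.7 212.2] 91.7 shift [65.8 15.3 47.2] twist 0.001
```

View pics/w6.png

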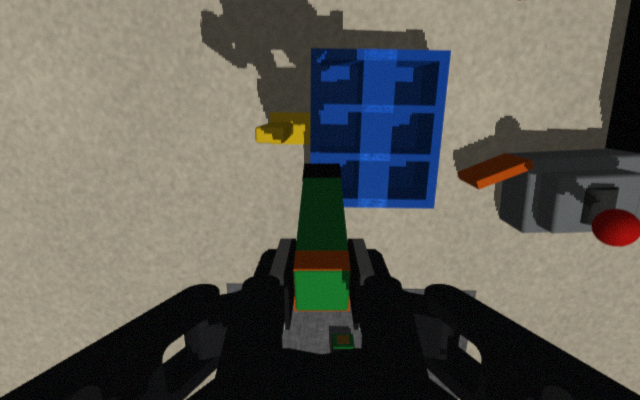

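The tray is clear in the wrist view: rim corners at (310,48), (450,52), (433,208) and (310,205), with the stick hanging at (322,230). I'll move over the far-left well and lower it.

Emit:
{"fn": "apply_moves", "kwargs": {
  "motion": [
    {"jaw": -1, "xyz": [35, 8, 10], "twist": 0},
    {"jaw": -1, "xyz": [70, 16, 35], "twist": 0},
    {"jaw": -1, "xyz": [70, 16, 45], "twist": 0},
    {"jaw": -1, "xyz": [70, 16, 70], "twist": 0},
    {"jaw": -1, "xyz": [70, 16, 70], "twist": 0}
  ]
}}

```text
time: 8.15
ee_pos: [0.515, 0.1331, 0.1411]
tcp_rot: [-179.9, 0.0, 91.6]
wrist_force: [-0.7, 0.1, -0.1]
opening: 0.0236
grasp_force: 22.3
```

```bash
python3 -c "
from h import *
print(tilt('w7'));go(516,150,116,91.2)"
```

```text
(5518, 'dir', array([-0.01,  0.42, -0.91]), 'min', array([-0.012, -0.021, -0.082]), 'max', array([0.013, 0.026, 0.002]), 22.322829365730286, 0.023610857581009326)
at [515.4 133.2 142.4] 91.6 shift [16.8  1.1 26.4] twist 0.008
```

View pics/w7.png

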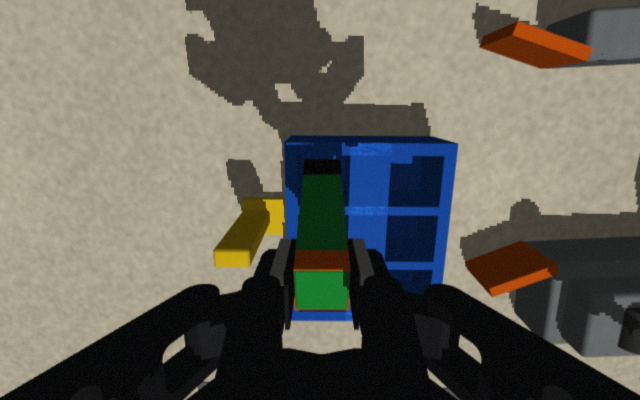

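The black contact end at (322,167) is inside the far-left well. I'll slacken slightly, push it down and straighten it.

Emit:
{"fn": "apply_moves", "kwargs": {
  "motion": [
    {"jaw": -0.442, "xyz": [4, 1, 5], "twist": 0},
    {"jaw": -0.441, "xyz": [9, 1, 12], "twist": 0},
    {"jaw": -0.441, "xyz": [14, 1, 18], "twist": 0},
    {"jaw": -0.441, "xyz": [18, 1, 26], "twist": 0},
    {"jaw": -0.441, "xyz": [18, 1, 28], "twist": 0}
  ]
}}

```text
time: 8.82
ee_pos: [0.5165, 0.153, 0.1146]
tcp_rot: [179.9, -0.0, 91.8]
wrist_force: [-0.6, 0.4, 6.8]
opening: 0.0239
grasp_force: 5.5
```

```bash
python3 -c "
from h import *
print(tilt());go(516,153,112,91.2)"
```

```text
(5304, 'dir', array([-0.01,  0.32, -0.95]), 'min', array([-0.012, -0.022, -0.076]), 'max', array([0.013, 0.013, 0.005]), 5.548294633626938, 0.023863163262993085)
at [516.4 152.9 114.5] 91.8 shift [ 0.1 -0.4  2.5] twist 0.01
```

Emit:
{"fn": "apply_moves", "kwargs": {
  "motion": [
    {"jaw": -0.2, "xyz": [0, 0, 0], "twist": 0},
    {"jaw": -0.2, "xyz": [0, 0, 0], "twist": 0},
    {"jaw": -0.2, "xyz": [0, 0, -40], "twist": 0},
    {"jaw": -0.1, "xyz": [-20, 5, -95], "twist": 0},
    {"jaw": -0.1, "xyz": [-80, 5, -105], "twist": 0}
  ],
  "grip_force": 20
}}

```text
time: 9.5
ee_pos: [0.5249, 0.0733, 0.2228]
tcp_rot: [179.7, -0.0, 91.9]
wrist_force: [1.2, -0.4, -0.3]
opening: 0.0382
grasp_force: 0.0
```

Emit:
{"fn": "apply_moves", "kwargs": {
  "motion": [
    {"jaw": -0.1, "xyz": [-60, 5, 0], "twist": 0},
    {"jaw": -0.1, "xyz": [-120, 10, 0], "twist": 0},
    {"jaw": -0.1, "xyz": [-170, 10, 0], "twist": 0},
    {"jaw": -0.1, "xyz": [-170, 10, 0], "twist": 0}
  ]
}}

```text
time: 10.0
ee_pos: [0.5385, -0.1001, 0.2188]
tcp_rot: [-180.0, 0.0, 91.5]
wrist_force: [-0.8, 0.2, 0.0]
opening: 0.0385
grasp_force: 0.0
```

```bash
cat >> h.py <<'E'
def chk(pos,n="scene"):
    "height map of tops of green seen near tray"
    p,h,W=pts(n);w=W[(mask(h,*GREEN)>0)|(mask(h,*ORANGE)>0)];w=w[np.isfinite(w[:,0])&(w[:,2]>.06)&(w[:,2]<.2)&(w[:,0]<.66)]
    for q in pos:
        s=w[np.hypot(*(w[:,:2]*1000-q).T)<25]
        print(q,len(s),(np.percentile(s,98,axis=0)*1000).round() if len(s)>3 else "", (np.median(s[s[:,2]>s[:,2].max()-.012],0)*1000).round() if len(s)>3 else "")
E
python3 -c "
from h import *
for s in sticks('wrist'): print(*s)
chk([(516,153)]);chk([(516,153)],'side');print(tray('scene'),tray('side'))
go(540,-219,85,91)"
```

```text
[316. 257.] 1809 [ 536. -186.] [24. 87.] 2.4 [ 537. -224.   25.]
(516, 153) 135 [530. 170. 118.] [520. 158. 115.]
(516, 153) 58 [525. 161. 115.] [516. 150. 113.]
(array([546.9, 114.3]), array([112., 131.]), 2.0) (array([558.6, 111.2]), array([ 77., 133.]), 1.0)
at [538.7 -96.1 219.3] 91.8 shift [-122.9   -2.6  134.3] twist 0.014
```

Emit:
{"fn": "apply_moves", "kwargs": {
  "motion": [
    {"jaw": -0.1, "xyz": [-60, -3, 40], "twist": -0.01},
    {"jaw": -0.1, "xyz": [-122, -5, 95], "twist": -0.01},
    {"jaw": -0.1, "xyz": [-122, -5, 145], "twist": -0.01},
    {"jaw": -0.1, "xyz": [-122, -5, 155], "twist": -0.01},
    {"jaw": -0.1, "xyz": [-122, -5, 155], "twist": -0.01}
  ]
}}

```text
time: 10.88
ee_pos: [0.5365, -0.218, 0.0625]
tcp_rot: [-179.8, -0.1, 92.3]
wrist_force: [-0.5, -0.2, 0.5]
opening: 0.0385
grasp_force: 0.0
```

```bash
python3 -c "
from h import *
go(537,-218,23.5,92.2);p,h,W=pts('wrist')
for b,c,a in blobs(mask(h,*GREEN),300): print(c.round(),a,np.nanmedian(W[b],0).round(3))"
```

```text
at [ 536.5 -218.    62.5] 92.3 shift [ 0.   0.5 39. ] twist 0.003
[485.  18.] 319 [ 0.605 -0.11   0.024]
[470. 145.] 9672 [ 0.607 -0.166  0.024]
[322. 163.] 7203 [ 0.536 -0.178  0.025]
[202. 284.] 438 [ 0.473 -0.253  0.015]
[307. 323.] 705 [ 0.531 -0.274  0.021]
[192. 381.] 825 [ 0.465 -0.312  0.025]
[451. 383.] 716 [ 0.616 -0.306  0.025]
```

Emit:
{"fn": "apply_moves", "kwargs": {
  "motion": [
    {"jaw": -0.1, "xyz": [0, 0, 20], "twist": 0},
    {"jaw": -0.1, "xyz": [0, 0, 39], "twist": 0},
    {"jaw": -0.1, "xyz": [0, 0, 39], "twist": 0},
    {"jaw": -1, "xyz": [0, 0, 39], "twist": 0},
    {"jaw": -1, "xyz": [0, 0, 39], "twist": 0}
  ],
  "grip_force": 20
}}

```text
time: 11.55
ee_pos: [0.5378, -0.2193, 0.0262]
tcp_rot: [179.9, 0.0, 92.3]
wrist_force: [-0.5, -0.0, -0.2]
opening: 0.0232
grasp_force: 23.1
```

Emit:
{"fn": "apply_moves", "kwargs": {
  "motion": [
    {"jaw": -1, "xyz": [0, 0, 0], "twist": 0},
    {"jaw": -1, "xyz": [10, 0, -40], "twist": 0},
    {"jaw": -0.5, "xyz": [30, 0, -85], "twist": 0},
    {"jaw": -0.45, "xyz": [50, 0, -115], "twist": 0},
    {"jaw": -0.442, "xyz": [50, 0, -115], "twist": 0}
  ]
}}

```text
time: 12.18
ee_pos: [0.5365, -0.1687, 0.1432]
tcp_rot: [179.8, 0.1, 92.4]
wrist_force: [0.3, -0.1, -1.8]
opening: 0.024
grasp_force: 5.8
```

Emit:
{"fn": "apply_moves", "kwargs": {
  "motion": [
    {"jaw": -0.441, "xyz": [0, 0, 0], "twist": 0},
    {"jaw": -0.4403, "xyz": [0, 0, 0], "twist": 0},
    {"jaw": -0.4397, "xyz": [0, 0, 0], "twist": 0},
    {"jaw": -0.4397, "xyz": [0, 0, 0], "twist": 0},
    {"jaw": -0.4397, "xyz": [0, 0, 0], "twist": 0}
  ]
}}

```text
time: 12.8
ee_pos: [0.5353, -0.1693, 0.1401]
tcp_rot: [-180.0, -0.0, 92.3]
wrist_force: [0.1, -0.6, -1.1]
opening: 0.0242
grasp_force: 1.9
```

```bash
python3 -c "
from h import *
print(tilt());go(500,64,212,91.2)"
```

```text
(3935, 'dir', array([ 0.01,  0.03, -1.  ]), 'min', array([-0.021, -0.021, -0.091]), 'max', array([0.013, 0.017, 0.073]), 1.874376218765974, 0.02416856892268132)
at [ 535.3 -169.3  140.2] 92.3 shift [234.5 -26.  -71.8] twist 0.019
```

Emit:
{"fn": "apply_moves", "kwargs": {
  "motion": [
    {"jaw": -1, "xyz": [0, 0, -5], "twist": 0},
    {"jaw": -1, "xyz": [45, 15, -35], "twist": 0.02},
    {"jaw": -1, "xyz": [95, 30, -50], "twist": 0.02},
    {"jaw": -1, "xyz": [145, 45, -50], "twist": 0.02},
    {"jaw": -1, "xyz": [195, 55, -50], "twist": 0.02}
  ]
}}

```text
time: 13.48
ee_pos: [0.583, 0.0295, 0.191]
tcp_rot: [179.9, -0.0, 91.1]
wrist_force: [0.4, 0.0, -0.3]
opening: 0.0233
grasp_force: 22.5
```

Emit:
{"fn": "apply_moves", "kwargs": {
  "motion": [
    {"jaw": -1, "xyz": [50, 0, 0], "twist": 0},
    {"jaw": -1, "xyz": [95, 0, 0], "twist": 0},
    {"jaw": -1, "xyz": [117, 0, 0], "twist": 0},
    {"jaw": -1, "xyz": [117, 0, 0], "twist": 0},
    {"jaw": -1, "xyz": [117, 0, 0], "twist": 0}
  ]
}}

```text
time: 14.1
ee_pos: [0.5803, 0.1439, 0.1904]
tcp_rot: [180.0, 0.0, 91.1]
wrist_force: [-0.1, 0.8, -0.3]
opening: 0.0233
grasp_force: 22.5
```

```bash
python3 -c "
from h import *
print(tilt(),tray('scene'));go(577,154,142,91.2)"
```

```text
(4158, 'dir', array([-0.  ,  0.1 , -0.99]), 'min', array([-0.011, -0.021, -0.092]), 'max', array([0.013, 0.004, 0.001]), 22.503828406333923, 0.023277083808658814) (array([548.9, 113.7]), array([111., 131.]), 1.6)
at [580.3 143.6 190.4] 91.1 shift [10.5 -3.1 48.4] twist -0.002
```

Emit:
{"fn": "apply_moves", "kwargs": {
  "motion": [
    {"jaw": -1, "xyz": [17, -3, 5], "twist": 0},
    {"jaw": -1, "xyz": [17, -3, 20], "twist": 0},
    {"jaw": -1, "xyz": [17, -3, 35], "twist": 0},
    {"jaw": -1, "xyz": [17, -3, 52], "twist": 0},
    {"jaw": -1, "xyz": [17, -3, 52], "twist": 0}
  ]
}}

```text
time: 14.82
ee_pos: [0.5789, 0.1657, 0.1467]
tcp_rot: [179.3, -0.6, 91.3]
wrist_force: [-9.7, 15.4, 49.8]
opening: 0.0235
grasp_force: 57.7
```

```bash
python3 -c "
from h import *
print(sensors.get_obs()['wrist_force'],tilt('w8'));go(577,161,115,91.2)"
```

```text
[-9.70954196 15.43556061 49.7861359 ] (4660, 'dir', array([-0.01,  0.02, -1.  ]), 'min', array([-0.012, -0.014, -0.075]), 'max', array([0.012, 0.012, 0.016]), 57.74621844291687, 0.02349608383712909)
at [578.9 165.7 146.8] 91.3 shift [-4.6 -2.  31.8] twist 0.002
```

View pics/w8.png

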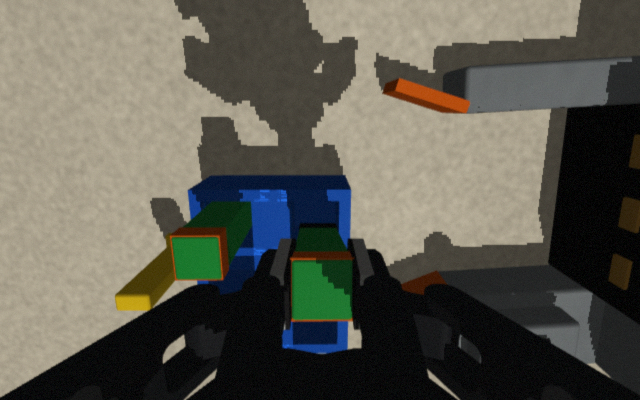

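The stick pressed on the divider at about 50 N: the well is at (320,205) and the stick end at (320,240), short in y. I'll lift it and measure the offset.

Emit:
{"fn": "apply_moves", "kwargs": {
  "motion": [
    {"jaw": -1, "xyz": [0, 0, -5], "twist": 0},
    {"jaw": -1, "xyz": [0, 0, -12], "twist": 0},
    {"jaw": -1, "xyz": [0, 0, -12], "twist": 0}
  ]
}}

```text
time: 15.25
ee_pos: [0.5766, 0.1616, 0.1497]
tcp_rot: [-180.0, 0.0, 91.1]
wrist_force: [-0.6, 0.3, -0.4]
opening: 0.0233
grasp_force: 46.6
```

```bash
cat >> h.py <<'E'
def face(far=True):
    "held stick's +y face: y offset from TCP at several heights (mm), plus x centre"
    o=sensors.get_obs();t=np.array(o['ee_pos']);p,h,W=pts("wrist")
    m=cv2.inRange(h,np.array((45,90,15)),np.array((80,255,255)))>0;w=(W[m]-t)*1000;w=w[np.isfinite(w[:,0])&(abs(w[:,0])<16)&(abs(w[:,1])<60)]
    print("force",np.round(o['wrist_force'],1),"grip",round(o['grasp_force'],1))
    for z in range(-110,30,10):
        s=w[(w[:,2]>=z)&(w[:,2]<z+10)]
        if len(s)>15: print(z+5,len(s),"y95",np.percentile(s[:,1],95).round(1),"y50",np.median(s[:,1]).round(1),"x",np.percentile(s[:,0],[3,97]).round(1))
E
python3 -c "
from h import *
face();print(tray('wrist'),tray('scene'));go(577,161,115,91.2)"
```

```text
force [-0.6  0.3 -0.4] grip 46.6
-75 76 y95 -7.3 y50 -8.2 x [-11.   10.8]
-65 82 y95 -5.2 y50 -6.2 x [-10.6  10.6]
-55 110 y95 -2.7 y50 -3.7 x [-10.6  10.5]
-45 109 y95 -0.5 y50 -1.5 x [-10.8  10.4]
-35 143 y95 1.9 y50 0.9 x [-10.2  10.3]
-25 166 y95 4.2 y50 3.2 x [-10.3  10.5]
-15 216 y95 6.5 y50 5.6 x [-10.6  10.7]
-5 68 y95 7.6 y50 7.1 x [-10.2  10.6]
5 612 y95 10.6 y50 8.5 x [-10.9  11.5]
15 2981 y95 7.6 y50 -2.0 x [-10.5  11.6]
(array([546.4, 113.5]), array([110., 131.]), 1.3) (array([547.7, 114.3]), array([113., 130.]), 1.0)
at [576.5 161.5 149. ] 91.1 shift [-0.5  0.5 34. ] twist -0.001
```

The stick's +y face leans 13° with the bottom towards -y, so its bottom sits about 24 mm behind the TCP. I'll shift +13 mm in y, insert, and straighten inside the well.

Emit:
{"fn": "apply_moves", "kwargs": {
  "motion": [
    {"jaw": -1, "xyz": [13, 0, -4], "twist": 0},
    {"jaw": -1, "xyz": [13, 0, 0], "twist": 0},
    {"jaw": -1, "xyz": [13, 0, 8], "twist": 0},
    {"jaw": -0.46, "xyz": [13, 0, 16], "twist": 0},
    {"jaw": -0.443, "xyz": [11, 0, 20], "twist": 0}
  ],
  "grip_force": 20
}}

```text
time: 16.02
ee_pos: [0.5763, 0.1727, 0.1293]
tcp_rot: [-179.9, -0.0, 91.2]
wrist_force: [-0.1, 1.8, 0.7]
opening: 0.0237
grasp_force: 11.0
```

```bash
python3 -c "
from h import *
face();go(577,161,115,91.2)"
```

```text
force [-0.1  1.8  0.7] grip 11.0
-75 69 y95 -6.0 y50 -6.8 x [-10.4  11. ]
-65 83 y95 -4.2 y50 -5.0 x [-10.4  11.1]
-55 116 y95 -1.9 y50 -2.9 x [-10.1  10.5]
-45 129 y95 0.2 y50 -0.6 x [-10.4  11.1]
-35 166 y95 2.7 y50 1.6 x [-10.2  10.8]
-25 183 y95 4.8 y50 3.8 x [-10.4  10.6]
-15 216 y95 6.9 y50 5.9 x [-10.6  10.7]
-5 96 y95 7.9 y50 7.4 x [-10.3  10.9]
5 476 y95 10.5 y50 8.7 x [-10.6  11.2]
15 2986 y95 7.8 y50 -1.7 x [-10.3  11.2]
at [576.3 172.5 129.1] 91.1 shift [-11.5   0.5  14.1] twist -0.001
```

Emit:
{"fn": "apply_moves", "kwargs": {
  "motion": [
    {"jaw": -0.442, "xyz": [-4, 0, 5], "twist": 0},
    {"jaw": -0.4415, "xyz": [-9, 0, 11], "twist": 0},
    {"jaw": -0.4415, "xyz": [-14, 0, 17], "twist": 0},
    {"jaw": -0.4415, "xyz": [-15, 0, 24], "twist": 0},
    {"jaw": -0.4415, "xyz": [-15, 0, 29], "twist": 0}
  ]
}}

```text
time: 16.7
ee_pos: [0.5774, 0.1575, 0.1024]
tcp_rot: [179.9, -0.0, 91.1]
wrist_force: [-2.9, -0.4, 16.1]
opening: 0.024
grasp_force: 11.8
```

```bash
python3 -c "
from h import *
face();go(577,161,115,91.2);print(tray('scene'))"
```

```text
force [-2.9 -0.4 16.1] grip 11.8
-75 75 y95 5.5 y50 5.1 x [-11.3  10.7]
-65 161 y95 5.8 y50 5.4 x [-10.7  11. ]
-55 192 y95 6.4 y50 6.0 x [-10.7  10.7]
-45 221 y95 7.0 y50 6.6 x [-10.7  10.8]
-35 263 y95 7.6 y50 7.2 x [-10.8  11.1]
-25 313 y95 8.3 y50 7.7 x [-10.8  11. ]
-15 388 y95 8.8 y50 8.3 x [-10.8  11.1]
-5 450 y95 9.5 y50 8.9 x [-11.   11.3]
15 3351 y95 8.6 y50 -1.1 x [-10.3  11.2]
at [577.3 157.6 102.2] 91.1 shift [  3.4  -0.3 -12.8] twist -0.001
(array([548.1, 114.4]), array([131., 110.]), 90.0)
```

Emit:
{"fn": "apply_moves", "kwargs": {
  "motion": [
    {"jaw": -0.2, "xyz": [0, 0, -3], "twist": 0},
    {"jaw": -0.2, "xyz": [0, 0, -3], "twist": 0},
    {"jaw": -0.2, "xyz": [0, 0, -50], "twist": 0},
    {"jaw": -0.1, "xyz": [-30, 5, -95], "twist": 0},
    {"jaw": -0.1, "xyz": [-85, 15, -105], "twist": 0}
  ],
  "grip_force": 20
}}

```text
time: 17.42
ee_pos: [0.5946, 0.0735, 0.2097]
tcp_rot: [179.7, -0.0, 91.3]
wrist_force: [0.5, 1.4, -0.7]
opening: 0.0385
grasp_force: 0.0
```

Emit:
{"fn": "apply_moves", "kwargs": {
  "motion": [
    {"jaw": -0.1, "xyz": [-60, 7, 0], "twist": -0.02},
    {"jaw": -0.1, "xyz": [-120, 14, 0], "twist": -0.02},
    {"jaw": -0.1, "xyz": [-180, 16, 20], "twist": -0.02},
    {"jaw": -0.1, "xyz": [-230, 16, 50], "twist": -0.02},
    {"jaw": -0.1, "xyz": [-230, 16, 50], "twist": -0.02}
  ]
}}

```text
time: 18.05
ee_pos: [0.6127, -0.1597, 0.1528]
tcp_rot: [-179.7, -0.1, 92.0]
wrist_force: [-0.1, 0.2, 0.1]
opening: 0.0386
grasp_force: 0.0
```

```bash
python3 -c "
from h import *
for s in sticks('wrist'): print(*s)
chk([(516,153),(577,153)]);print(tray('scene'))
go(612,-207,62,92.5)"
```

```text
[319. 210.] 3199 [ 611. -175.] [24. 87.] 3.0 [ 613. -212.   25.]
[479. 278.] 420 [ 749. -229.] [20. 22.] 66.1 [ 746. -227.   25.]
(516, 153) 145 [530. 170. 118.] [517. 157. 116.]
(577, 153) 151 [590. 162. 118.] [579. 149. 115.]
(array([546.2, 114.3]), array([114., 131.]), 1.3)
at [ 614.3 -156.1  156.6] 92.3 shift [-50.7  -4.4  94.6] twist -0.004
```

Emit:
{"fn": "apply_moves", "kwargs": {
  "motion": [
    {"jaw": -0.1, "xyz": [-25, -2, 45], "twist": 0},
    {"jaw": -0.1, "xyz": [-51, -4, 85], "twist": 0},
    {"jaw": -0.1, "xyz": [-51, -4, 115], "twist": 0},
    {"jaw": -0.1, "xyz": [-51, -4, 132], "twist": 0},
    {"jaw": -0.1, "xyz": [-51, -4, 132], "twist": 0}
  ]
}}

```text
time: 18.82
ee_pos: [0.6123, -0.2065, 0.0241]
tcp_rot: [-180.0, -0.0, 92.4]
wrist_force: [1.2, 0.1, 0.4]
opening: 0.0389
grasp_force: 0.0
```

Emit:
{"fn": "apply_moves", "kwargs": {
  "motion": [
    {"jaw": -1, "xyz": [0, 0, 0], "twist": 0},
    {"jaw": -1, "xyz": [0, 0, 0], "twist": 0},
    {"jaw": -1, "xyz": [0, 0, 0], "twist": 0},
    {"jaw": -1, "xyz": [10, 0, -40], "twist": 0},
    {"jaw": -0.5, "xyz": [30, 0, -85], "twist": 0}
  ]
}}

```text
time: 19.45
ee_pos: [0.6105, -0.1778, 0.1098]
tcp_rot: [-179.9, -0.0, 92.2]
wrist_force: [0.6, 0.0, -0.6]
opening: 0.0238
grasp_force: 20.5
```

Emit:
{"fn": "apply_moves", "kwargs": {
  "motion": [
    {"jaw": -0.445, "xyz": [15, 0, -30], "twist": 0},
    {"jaw": -0.441, "xyz": [15, 0, -30], "twist": 0},
    {"jaw": -0.4403, "xyz": [15, 0, -30], "twist": 0},
    {"jaw": -0.4397, "xyz": [15, 0, -30], "twist": 0},
    {"jaw": -0.4397, "xyz": [15, 0, -30], "twist": 0}
  ]
}}

```text
time: 20.08
ee_pos: [0.61, -0.1631, 0.138]
tcp_rot: [-179.9, -0.0, 92.3]
wrist_force: [-0.8, 0.2, -1.3]
opening: 0.024
grasp_force: 2.0
```

```bash
python3 -c "
from h import *
face();go(577,115,190,91.2)"
```

```text
force [-0.8  0.2 -1.3] grip 2.0
-105 26 y95 -19.7 y50 -20.5 x [-9.3 12. ]
-95 68 y95 -17.0 y50 -18.3 x [-10.5  11.9]
-85 96 y95 -14.6 y50 -16.1 x [-9.9 11.9]
-75 74 y95 -12.2 y50 -13.2 x [-10.1  11.5]
-65 86 y95 -9.8 y50 -10.9 x [-9.9 11.5]
-55 106 y95 -7.4 y50 -8.6 x [-9.8 11.6]
-45 127 y95 -4.8 y50 -6.0 x [-10.1  11. ]
-35 162 y95 -2.1 y50 -3.3 x [-10.2  11. ]
-25 141 y95 0.0 y50 -1.0 x [-10.2  10.8]
-5 2746 y95 2.2 y50 -7.4 x [-10.1  11.6]
5 29 y95 -13.2 y50 -16.8 x [-8.7 11.1]
at [ 610.1 -163.   138.3] 92.3 shift [279.1 -22.1 -51.7] twist 0.019
```

Emit:
{"fn": "apply_moves", "kwargs": {
  "motion": [
    {"jaw": -1, "xyz": [0, 0, -5], "twist": 0},
    {"jaw": -1, "xyz": [35, -5, -35], "twist": 0.02},
    {"jaw": -1, "xyz": [80, -10, -55], "twist": 0.02},
    {"jaw": -1, "xyz": [130, -15, -57], "twist": 0.02},
    {"jaw": -1, "xyz": [180, -21, -57], "twist": 0.02}
  ]
}}

```text
time: 20.75
ee_pos: [0.5822, 0.0176, 0.1972]
tcp_rot: [179.9, -0.0, 91.1]
wrist_force: [0.8, -1.1, -1.3]
opening: 0.0229
grasp_force: 22.2
```

Emit:
{"fn": "apply_moves", "kwargs": {
  "motion": [
    {"jaw": -1, "xyz": [45, 0, 0], "twist": 0},
    {"jaw": -1, "xyz": [85, 0, 0], "twist": 0},
    {"jaw": -1, "xyz": [115, 0, 0], "twist": 0},
    {"jaw": -1, "xyz": [128, 0, 0], "twist": 0},
    {"jaw": -1, "xyz": [128, 0, 0], "twist": 0}
  ]
}}

```text
time: 21.38
ee_pos: [0.5797, 0.1445, 0.1964]
tcp_rot: [180.0, 0.0, 91.2]
wrist_force: [-0.3, 0.5, -0.7]
opening: 0.0235
grasp_force: 22.2
```

```bash
python3 -c "
from h import *
face();print(tray('scene'));go(577,145,160,91.2)"
```

```text
force [-0.3  0.5 -0.7] grip 22.2
-105 102 y95 17.3 y50 17.1 x [-13.    8.3]
-95 78 y95 17.3 y50 17.0 x [-12.2   9.2]
-85 393 y95 15.2 y50 2.0 x [-13.4   9.1]
-75 964 y95 15.4 y50 5.1 x [-12.7   8.5]
-65 110 y95 -8.6 y50 -9.8 x [-10.1  10.9]
-55 113 y95 -6.3 y50 -7.4 x [-10.   10.8]
-45 127 y95 -4.3 y50 -5.2 x [-9.9 10.9]
-35 164 y95 -1.9 y50 -2.9 x [-9.6 10.9]
-25 145 y95 -0.1 y50 -0.9 x [-10.   10.8]
-5 2800 y95 2.2 y50 -7.5 x [-10.4  11.5]
(array([547.4, 114.5]), array([110., 130.]), 1.9)
at [579.8 143.4 196.4] 91.1 shift [ 1.7 -2.8 36.4] twist -0.002
```

Emit:
{"fn": "apply_moves", "kwargs": {
  "motion": [
    {"jaw": -1, "xyz": [3, -3, 15], "twist": 0},
    {"jaw": -1, "xyz": [3, -3, 30], "twist": 0},
    {"jaw": -1, "xyz": [3, -3, 42], "twist": 0},
    {"jaw": -0.46, "xyz": [0, -3, 48], "twist": 0},
    {"jaw": -0.443, "xyz": [-3, -3, 50], "twist": 0}
  ]
}}

```text
time: 22.1
ee_pos: [0.5767, 0.1409, 0.1458]
tcp_rot: [-180.0, 0.0, 91.1]
wrist_force: [-1.0, 0.3, -1.1]
opening: 0.0241
grasp_force: 5.9
```

```bash
python3 -c "
from h import *
face();print(tray('scene'));go(577,118,116,91.2)"
```

```text
force [-1.   0.3 -1.1] grip 5.9
-105 86 y95 21.5 y50 21.2 x [-10.   11.3]
-95 90 y95 21.7 y50 21.4 x [-9.9 11.2]
-85 116 y95 21.9 y50 21.6 x [-9.8 11.2]
-75 122 y95 22.1 y50 21.8 x [-9.9 11.3]
-65 145 y95 22.2 y50 21.9 x [-9.9 11.3]
-55 167 y95 22.4 y50 22.1 x [-9.9 11.4]
-45 94 y95 22.6 y50 22.3 x [-9.8 10.9]
-35 101 y95 21.4 y50 13.5 x [-9.9 12.1]
-25 2053 y95 20.9 y50 10.2 x [-9.8 11.6]
-5 2753 y95 2.2 y50 -7.5 x [-10.3  11.3]
(array([546.9, 114.5]), array([112., 131.]), 1.1)
at [576.8 140.9 146.4] 91.1 shift [-22.9  -0.3  30.4] twist -0.001
```

Emit:
{"fn": "apply_moves", "kwargs": {
  "motion": [
    {"jaw": -0.442, "xyz": [-7, 0, 5], "twist": 0},
    {"jaw": -0.4415, "xyz": [-15, 0, 11], "twist": 0},
    {"jaw": -0.4415, "xyz": [-19, 0, 18], "twist": 0},
    {"jaw": -0.4415, "xyz": [-19, 0, 26], "twist": 0},
    {"jaw": -0.4415, "xyz": [-19, 0, 33], "twist": 0}
  ]
}}

```text
time: 22.82
ee_pos: [0.5776, 0.1223, 0.1137]
tcp_rot: [179.9, -0.0, 91.1]
wrist_force: [-0.8, -0.9, 8.4]
opening: 0.0236
grasp_force: 6.4
```

```bash
python3 -c "
from h import *
face();print(tray('scene'));go(577,118,116,91.2)"
```

```text
force [-0.8 -0.9  8.4] grip 6.4
-85 69 y95 39.9 y50 39.5 x [-11.2  10.7]
-75 95 y95 39.6 y50 39.4 x [-10.8  10.3]
-65 99 y95 39.7 y50 39.5 x [-10.8  10.2]
-55 124 y95 39.7 y50 39.5 x [-10.8  10.2]
-45 137 y95 39.8 y50 39.5 x [-11.1  10.5]
-35 196 y95 39.7 y50 39.5 x [-10.9  10.8]
-25 577 y95 39.7 y50 1.4 x [-10.7  10.9]
-15 526 y95 39.7 y50 1.6 x [-10.8  10.7]
5 5922 y95 37.4 y50 19.1 x [-10.4  11. ]
(array([548.7, 114.3]), array([109., 132.]), 1.5)
at [577.2 122.3 113.1] 91.1 shift [-4.3 -0.3 -2.9] twist -0.001
```

Emit:
{"fn": "apply_moves", "kwargs": {
  "motion": [
    {"jaw": -0.2, "xyz": [0, 0, -2], "twist": 0},
    {"jaw": -0.2, "xyz": [0, 0, -2], "twist": 0},
    {"jaw": -0.2, "xyz": [0, 0, -50], "twist": 0},
    {"jaw": -0.1, "xyz": [-30, -5, -90], "twist": 0},
    {"jaw": -0.1, "xyz": [-90, -12, -95], "twist": 0}
  ],
  "grip_force": 20
}}

```text
time: 23.55
ee_pos: [0.568, 0.0325, 0.2115]
tcp_rot: [179.7, -0.0, 91.3]
wrist_force: [0.3, 0.2, -0.1]
opening: 0.0383
grasp_force: 0.0
```

Emit:
{"fn": "apply_moves", "kwargs": {
  "motion": [
    {"jaw": -0.1, "xyz": [-60, -10, 0], "twist": 0},
    {"jaw": -0.1, "xyz": [-120, -20, 0], "twist": 0},
    {"jaw": -0.1, "xyz": [-180, -30, 0], "twist": 0},
    {"jaw": -0.1, "xyz": [-240, -38, 15], "twist": 0},
    {"jaw": -0.1, "xyz": [-300, -42, 30], "twist": 0}
  ]
}}

```text
time: 24.18
ee_pos: [0.5306, -0.2708, 0.1783]
tcp_rot: [179.9, 0.0, 91.1]
wrist_force: [0.8, 0.1, -0.3]
opening: 0.038
grasp_force: 0.0
```

```bash
python3 -c "
from h import *
camera('side')
for s in sticks('wrist'): print(*s)
chk([(516,153),(577,153),(577,114)]);print(tray('scene'))
go(530,-370,24,91)"
```

```text
[586. 135.] 565 [ 744. -229.] [25. 14.] 64.1 [ 743. -230.   25.]
[244. 222.] 2369 [ 461. -318.] [87. 25.] 85.6 [ 449. -354.   25.]
[421. 245.] 2571 [ 621. -333.] [24. 88.] 12.0 [ 633. -368.   25.]
[321. 253.] 2441 [ 530. -339.] [24. 88.] 0.2 [ 531. -376.   25.]
(516, 153) 135 [530. 171. 117.] [519. 158. 115.]
(577, 153) 151 [590. 162. 117.] [580. 149. 115.]
(577, 114) 146 [590. 137. 118.] [578. 112. 115.]
(array([545.8, 114.5]), array([115., 131.]), 1.5)
at [ 530.4 -269.8  177.6] 91.0 shift [-100.2   -2.2  153.6] twist 0.0
```

Emit:
{"fn": "apply_moves", "kwargs": {
  "motion": [
    {"jaw": -0.1, "xyz": [-50, -1, 50], "twist": 0.013},
    {"jaw": -0.1, "xyz": [-101, -2, 100], "twist": 0.013},
    {"jaw": -0.1, "xyz": [-101, -2, 135], "twist": 0.013},
    {"jaw": -0.1, "xyz": [-101, -2, 153], "twist": 0.013},
    {"jaw": -0.1, "xyz": [-101, -2, 153], "twist": 0.013}
  ]
}}

```text
time: 25.0
ee_pos: [0.5311, -0.3682, 0.0251]
tcp_rot: [-179.9, -0.1, 90.5]
wrist_force: [0.9, -0.3, 0.6]
opening: 0.0384
grasp_force: 0.0
```

Emit:
{"fn": "apply_moves", "kwargs": {
  "motion": [
    {"jaw": -1, "xyz": [0, 0, 0], "twist": 0},
    {"jaw": -1, "xyz": [0, 0, 0], "twist": 0},
    {"jaw": -1, "xyz": [0, 0, 0], "twist": 0},
    {"jaw": -1, "xyz": [10, 0, -40], "twist": 0},
    {"jaw": -0.5, "xyz": [30, 0, -85], "twist": 0}
  ]
}}

```text
time: 25.62
ee_pos: [0.5304, -0.3396, 0.1114]
tcp_rot: [-180.0, -0.0, 90.4]
wrist_force: [1.3, 0.3, -0.8]
opening: 0.0232
grasp_force: 23.5
```

Emit:
{"fn": "apply_moves", "kwargs": {
  "motion": [
    {"jaw": -0.445, "xyz": [15, 0, -30], "twist": 0},
    {"jaw": -0.441, "xyz": [15, 0, -30], "twist": 0},
    {"jaw": -0.4404, "xyz": [15, 0, -30], "twist": 0},
    {"jaw": -0.44, "xyz": [15, 0, -30], "twist": 0},
    {"jaw": -0.44, "xyz": [15, 0, -30], "twist": 0}
  ]
}}

```text
time: 26.25
ee_pos: [0.5302, -0.325, 0.139]
tcp_rot: [-179.9, -0.1, 90.4]
wrist_force: [0.7, 0.1, -0.6]
opening: 0.0239
grasp_force: 2.4
```

```bash
python3 -c "
from h import *
face();go(516,115,190,91.2)"
```

```text
force [ 0.7  0.1 -0.6] grip 2.4
-85 176 y95 3.7 y50 3.2 x [-10.6  11.2]
-75 203 y95 3.2 y50 2.7 x [-10.7  11.4]
-65 235 y95 2.8 y50 2.4 x [-10.5  11.3]
-55 271 y95 2.5 y50 2.0 x [-10.6  11.4]
-45 311 y95 2.0 y50 1.6 x [-10.4  11.3]
-35 363 y95 1.7 y50 1.3 x [-10.6  11.2]
-25 439 y95 1.4 y50 0.9 x [-10.7  11.3]
-15 266 y95 1.1 y50 0.7 x [-10.5  11.2]
-5 2389 y95 -1.4 y50 -11.4 x [-10.2  11.2]
5 48 y95 -0.9 y50 -3.9 x [-10.2   9.7]
at [ 530.3 -324.9  139.3] 90.4 shift [440.  -11.4 -50.7] twist -0.014
```

Emit:
{"fn": "apply_moves", "kwargs": {
  "motion": [
    {"jaw": -1, "xyz": [0, 0, -5], "twist": 0},
    {"jaw": -1, "xyz": [40, -2, -35], "twist": -0.014},
    {"jaw": -1, "xyz": [90, -4, -50], "twist": -0.014},
    {"jaw": -1, "xyz": [145, -8, -52], "twist": -0.014},
    {"jaw": -1, "xyz": [200, -11, -52], "twist": -0.014}
  ]
}}

```text
time: 26.92
ee_pos: [0.5182, -0.1235, 0.1931]
tcp_rot: [179.9, 0.0, 91.2]
wrist_force: [1.1, -0.6, -1.1]
opening: 0.0233
grasp_force: 21.6
```

Emit:
{"fn": "apply_moves", "kwargs": {
  "motion": [
    {"jaw": -1, "xyz": [55, 0, 0], "twist": 0},
    {"jaw": -1, "xyz": [110, 0, 0], "twist": 0},
    {"jaw": -1, "xyz": [160, 0, 0], "twist": 0},
    {"jaw": -1, "xyz": [205, 0, 0], "twist": 0},
    {"jaw": -1, "xyz": [235, 0, 0], "twist": 0}
  ]
}}

```text
time: 27.55
ee_pos: [0.5131, 0.112, 0.1928]
tcp_rot: [180.0, -0.0, 91.3]
wrist_force: [-0.3, -0.8, -0.3]
opening: 0.0233
grasp_force: 21.6
```

Emit:
{"fn": "apply_moves", "kwargs": {
  "motion": [
    {"jaw": -1, "xyz": [10, 0, 0], "twist": 0},
    {"jaw": -1, "xyz": [10, 0, 0], "twist": 0}
  ]
}}

```text
time: 27.8
ee_pos: [0.5131, 0.1201, 0.1924]
tcp_rot: [180.0, 0.0, 91.3]
wrist_force: [-0.8, -0.3, -0.9]
opening: 0.0232
grasp_force: 21.6
```

```bash
python3 -c "
from h import *
face();print(tray('scene'));go(516,122,150,91.2)"
```

```text
force [-0.8 -0.3 -0.9] grip 21.6
-105 33 y95 49.6 y50 49.3 x [-7.  13.4]
-85 147 y95 3.4 y50 3.0 x [-10.4  11.3]
-75 1625 y95 47.7 y50 36.2 x [-7.6 14.1]
-65 225 y95 2.7 y50 2.2 x [-10.  11.]
-55 260 y95 2.4 y50 1.9 x [-10.1  11.2]
-45 309 y95 2.0 y50 1.5 x [-10.1  11.3]
-35 350 y95 1.7 y50 1.2 x [-10.3  11. ]
-25 427 y95 1.4 y50 0.8 x [-10.2  11.2]
-15 270 y95 1.1 y50 0.6 x [-10.8  11.4]
-5 2427 y95 -1.4 y50 -11.1 x [-10.2  11.6]
5 42 y95 -0.8 y50 -4.6 x [-10.9  11.9]
(array([548.5, 114.4]), array([111., 130.]), 0.6)
at [513.2 119.2 192.4] 91.2 shift [ 2.8  2.9 42.4] twist -0.001
```

Vertical and aligned. I'll lower it to the bottom, then release.

Emit:
{"fn": "apply_moves", "kwargs": {
  "motion": [
    {"jaw": -1, "xyz": [3, 3, 20], "twist": 0},
    {"jaw": -1, "xyz": [3, 3, 40], "twist": 0},
    {"jaw": -1, "xyz": [3, 3, 52], "twist": 0},
    {"jaw": -0.45, "xyz": [3, 3, 64], "twist": 0},
    {"jaw": -0.442, "xyz": [3, 3, 72], "twist": 0}
  ]
}}

```text
time: 28.52
ee_pos: [0.5161, 0.1228, 0.1199]
tcp_rot: [180.0, 0.0, 91.2]
wrist_force: [-0.5, 0.2, -0.9]
opening: 0.0235
grasp_force: 4.9
```

```bash
python3 -c "
from h import *
face();print(tray('scene'));go(516,122,114,91.2)"
```

```text
force [-0.5  0.2 -0.9] grip 4.9
-65 140 y95 46.9 y50 46.5 x [-10.4  11.4]
-55 364 y95 46.9 y50 2.0 x [-10.5  11.1]
-45 422 y95 46.9 y50 1.7 x [-10.5  11.1]
-35 479 y95 46.9 y50 1.3 x [-10.4  11.2]
-25 580 y95 46.9 y50 1.0 x [-10.5  11.3]
-15 269 y95 1.1 y50 0.5 x [-10.6  11.4]
-5 5540 y95 44.6 y50 26.9 x [-10.   11.3]
5 40 y95 -0.7 y50 -3.7 x [-9.2  9.8]
(array([547.9, 115. ]), array([109., 130.]), 1.7)
at [515.8 122.9 119.6] 91.2 shift [-0.9  0.2  5.6] twist -0.0
```

Emit:
{"fn": "apply_moves", "kwargs": {
  "motion": [
    {"jaw": -0.2, "xyz": [0, 0, 0], "twist": 0},
    {"jaw": -0.2, "xyz": [0, 0, 0], "twist": 0},
    {"jaw": -0.2, "xyz": [0, 0, -50], "twist": 0},
    {"jaw": -0.1, "xyz": [-35, -5, -85], "twist": 0},
    {"jaw": -0.1, "xyz": [-95, -12, -90], "twist": 0}
  ],
  "grip_force": 20
}}

```text
time: 29.25
ee_pos: [0.5071, 0.028, 0.2135]
tcp_rot: [179.7, -0.0, 91.4]
wrist_force: [1.1, -0.8, -0.8]
opening: 0.0385
grasp_force: 0.0
```

Emit:
{"fn": "apply_moves", "kwargs": {
  "motion": [
    {"jaw": -0.1, "xyz": [-60, -12, 0], "twist": 0.04},
    {"jaw": -0.1, "xyz": [-120, -24, 0], "twist": 0.09},
    {"jaw": -0.1, "xyz": [-180, -36, 0], "twist": 0.09},
    {"jaw": -0.1, "xyz": [-240, -46, 15], "twist": 0.09},
    {"jaw": -0.1, "xyz": [-300, -51, 30], "twist": 0.09}
  ]
}}

```text
time: 29.88
ee_pos: [0.461, -0.2752, 0.1809]
tcp_rot: [179.9, 0.0, 86.0]
wrist_force: [1.2, -0.2, -0.2]
opening: 0.0387
grasp_force: 0.0
```

```bash
python3 -c "
from h import *
camera('side')
for s in sticks('wrist'): print(*s)
chk([(516,153),(577,153),(577,114),(516,114)]);print(tray('scene'))
go(458.5,-349.5,24,85.6)"
```

```text
[ 46. 134.] 438 [ 238. -221.] [24. 13.] 69.3 [ 238. -220.   25.]
[325. 225.] 2536 [ 461. -318.] [87. 24.] 85.9 [ 458. -355.   25.]
[502. 228.] 3197 [ 621. -333.] [25. 87.] 12.2 [ 628. -369.   25.]
(516, 153) 132 [530. 170. 117.] [519. 157. 116.]
(577, 153) 145 [590. 162. 118.] [578. 149. 115.]
(577, 114) 146 [591. 125. 117.] [580. 111. 115.]
(516, 114) 116 [530. 127. 117.] [517. 113. 115.]
(array([548.6, 113.7]), array([110., 131.]), 1.5)
at [ 461.  -273.9  180.2] 85.9 shift [-75.6   2.9 156.2] twist 0.005
```

Emit:
{"fn": "apply_moves", "kwargs": {
  "motion": [
    {"jaw": -0.1, "xyz": [-38, 1, 50], "twist": 0},
    {"jaw": -0.1, "xyz": [-76, 3, 100], "twist": 0},
    {"jaw": -0.1, "xyz": [-76, 3, 135], "twist": 0},
    {"jaw": -0.1, "xyz": [-76, 3, 155], "twist": 0},
    {"jaw": -0.1, "xyz": [-76, 3, 155], "twist": 0}
  ]
}}

```text
time: 30.7
ee_pos: [0.4592, -0.3474, 0.0245]
tcp_rot: [-179.9, -0.1, 86.1]
wrist_force: [0.2, -0.5, 0.9]
opening: 0.0383
grasp_force: 0.0
```

Emit:
{"fn": "apply_moves", "kwargs": {
  "motion": [
    {"jaw": -1, "xyz": [0, 0, 0], "twist": 0},
    {"jaw": -1, "xyz": [0, 0, 0], "twist": 0},
    {"jaw": -1, "xyz": [0, 0, 0], "twist": 0},
    {"jaw": -1, "xyz": [10, 0, -40], "twist": 0},
    {"jaw": -0.5, "xyz": [30, 0, -85], "twist": 0}
  ]
}}

```text
time: 31.32
ee_pos: [0.4607, -0.3191, 0.1109]
tcp_rot: [-179.9, -0.0, 86.0]
wrist_force: [1.6, -0.5, -0.6]
opening: 0.0233
grasp_force: 23.4
```

Emit:
{"fn": "apply_moves", "kwargs": {
  "motion": [
    {"jaw": -0.445, "xyz": [15, 0, -30], "twist": 0},
    {"jaw": -0.441, "xyz": [15, 0, -30], "twist": 0},
    {"jaw": -0.4404, "xyz": [15, 0, -30], "twist": 0},
    {"jaw": -0.44, "xyz": [15, 0, -30], "twist": 0},
    {"jaw": -0.44, "xyz": [15, 0, -30], "twist": 0}
  ]
}}

```text
time: 31.95
ee_pos: [0.4617, -0.3044, 0.1391]
tcp_rot: [-179.9, -0.0, 86.0]
wrist_force: [0.6, 0.1, -1.0]
opening: 0.0234
grasp_force: 2.5
```

```bash
python3 -c "
from h import *
face();go(577,74,195,91.2);go(517,73,195,91.2)"
```

```text
force [ 0.6  0.1 -1. ] grip 2.5
-85 141 y95 9.8 y50 8.8 x [-9.7 11.7]
-75 229 y95 8.9 y50 7.9 x [-10.1  11.8]
-65 262 y95 7.8 y50 6.8 x [-10.   11.9]
-55 306 y95 6.8 y50 5.9 x [-10.4  11.6]
-45 359 y95 5.8 y50 4.8 x [-10.1  11.5]
-35 413 y95 4.7 y50 3.8 x [-10.4  11.6]
-25 479 y95 3.7 y50 2.7 x [-10.3  11.5]
-15 373 y95 2.9 y50 1.9 x [-10.6  11.6]
-5 2003 y95 -2.0 y50 -12.4 x [-11.2  10.4]
5 337 y95 -0.1 y50 -2.9 x [-10.3  10.5]
at [ 461.9 -304.4  139.4] 86.0 shift [385.5  88.6 -55.6] twist -0.09
at [ 461.9 -304.4  139.4] 86.0 shift [380.3  28.8 -55.6] twist -0.09
```

Emit:
{"fn": "apply_moves", "kwargs": {
  "motion": [
    {"jaw": -1, "xyz": [0, 0, -5], "twist": 0},
    {"jaw": -1, "xyz": [40, 3, -35], "twist": -0.05},
    {"jaw": -1, "xyz": [90, 6, -50], "twist": -0.09},
    {"jaw": -1, "xyz": [145, 11, -54], "twist": -0.09},
    {"jaw": -1, "xyz": [200, 15, -54], "twist": -0.09}
  ]
}}

```text
time: 32.62
ee_pos: [0.4913, -0.1043, 0.1953]
tcp_rot: [179.9, 0.0, 91.2]
wrist_force: [0.6, 0.1, -1.6]
opening: 0.0235
grasp_force: 21.5
```

Emit:
{"fn": "apply_moves", "kwargs": {
  "motion": [
    {"jaw": -1, "xyz": [50, -2, 0], "twist": 0},
    {"jaw": -1, "xyz": [100, -2, 0], "twist": 0},
    {"jaw": -1, "xyz": [150, -2, 0], "twist": 0},
    {"jaw": -1, "xyz": [182, -2, 0], "twist": 0},
    {"jaw": -1, "xyz": [182, -2, 0], "twist": 0}
  ]
}}

```text
time: 33.25
ee_pos: [0.485, 0.078, 0.1946]
tcp_rot: [180.0, -0.0, 91.4]
wrist_force: [1.0, -1.2, -0.4]
opening: 0.0234
grasp_force: 21.5
```

```bash
python3 -c "
from h import *
face();print(tray('scene'));go(517,77,150,91.2)"
```

```text
force [ 1.  -1.2 -0.4] grip 21.5
-85 147 y95 9.3 y50 8.5 x [-10.4  11.4]
-75 227 y95 8.3 y50 7.7 x [-10.2  11.3]
-65 255 y95 7.3 y50 6.7 x [-10.5  11.2]
-55 289 y95 6.3 y50 5.6 x [-10.3  11. ]
-45 349 y95 5.3 y50 4.6 x [-10.4  11. ]
-35 406 y95 4.4 y50 3.7 x [-10.4  11. ]
-25 478 y95 3.4 y50 2.6 x [-10.5  11.3]
-15 370 y95 2.5 y50 1.9 x [-10.7  11.6]
-5 2076 y95 -2.0 y50 -12.2 x [-10.1  11.7]
5 293 y95 -0.2 y50 -2.7 x [-10.9  11.1]
(array([548. , 114.5]), array([110., 131.]), 1.3)
at [485.2  76.2 194.5] 91.3 shift [ 0.2 31.9 44.5] twist 0.001
```

Emit:
{"fn": "apply_moves", "kwargs": {
  "motion": [
    {"jaw": -1, "xyz": [-2, 32, 0], "twist": 0},
    {"jaw": -1, "xyz": [-2, 32, 10], "twist": 0},
    {"jaw": -1, "xyz": [-2, 32, 30], "twist": 0},
    {"jaw": -1, "xyz": [-2, 32, 45], "twist": 0},
    {"jaw": -0.46, "xyz": [-1, 32, 55], "twist": 0}
  ]
}}

```text
time: 33.98
ee_pos: [0.5166, 0.0753, 0.1383]
tcp_rot: [-180.0, 0.0, 91.2]
wrist_force: [-0.1, 0.4, -1.0]
opening: 0.0236
grasp_force: 21.4
```

Emit:
{"fn": "apply_moves", "kwargs": {
  "motion": [
    {"jaw": -0.444, "xyz": [3, 0, 6], "twist": 0},
    {"jaw": -0.442, "xyz": [5, 0, 12], "twist": 0},
    {"jaw": -0.442, "xyz": [6, 0, 18], "twist": 0},
    {"jaw": -0.442, "xyz": [6, 0, 22], "twist": 0}
  ]
}}

```text
time: 34.48
ee_pos: [0.5172, 0.082, 0.1173]
tcp_rot: [180.0, -0.0, 91.2]
wrist_force: [-0.1, 1.0, 8.3]
opening: 0.0238
grasp_force: 6.1
```

```bash
python3 -c "
from h import *
face();print(tray('scene'));go(517,82,114,91.2)"
```

```text
force [-0.1  1.   8.3] grip 6.1
-85 74 y95 45.4 y50 45.1 x [-11.7   9.7]
-75 76 y95 45.3 y50 45.1 x [-11.4   9.4]
-65 81 y95 45.3 y50 45.1 x [-11.4   9.8]
-55 85 y95 45.3 y50 45.1 x [-11.8   9.5]
-45 403 y95 45.3 y50 3.7 x [-10.9  10.8]
-35 524 y95 45.3 y50 3.0 x [-10.8  11.2]
-25 616 y95 45.3 y50 2.3 x [-10.9  11.1]
-15 434 y95 45.2 y50 1.7 x [-10.8  11.2]
-5 4115 y95 43.5 y50 28.3 x [-11.   10.5]
5 1602 y95 41.4 y50 -2.3 x [-10.5  10.8]
(array([549.1, 114.2]), array([108., 131.]), 1.6)
at [517.1  81.9 117.3] 91.2 shift [ 0.1 -0.1  3.3] twist 0.0
```

Emit:
{"fn": "apply_moves", "kwargs": {
  "motion": [
    {"jaw": -0.2, "xyz": [0, 0, 0], "twist": 0},
    {"jaw": -0.2, "xyz": [0, 0, 0], "twist": 0},
    {"jaw": -0.2, "xyz": [0, 0, -50], "twist": 0},
    {"jaw": -0.1, "xyz": [-30, 10, -85], "twist": 0},
    {"jaw": -0.1, "xyz": [-85, 30, -90], "twist": 0}
  ],
  "grip_force": 20
}}

```text
time: 35.2
ee_pos: [0.55, -0.0023, 0.2108]
tcp_rot: [179.7, -0.0, 91.4]
wrist_force: [0.5, -0.9, -1.0]
opening: 0.0384
grasp_force: 0.0
```

Emit:
{"fn": "apply_moves", "kwargs": {
  "motion": [
    {"jaw": -0.1, "xyz": [-50, 20, 0], "twist": -0.06},
    {"jaw": -0.1, "xyz": [-105, 40, 0], "twist": -0.14},
    {"jaw": -0.1, "xyz": [-160, 55, 0], "twist": -0.19},
    {"jaw": -0.1, "xyz": [-215, 65, 15], "twist": -0.19},
    {"jaw": -0.1, "xyz": [-270, 72, 30], "twist": -0.19}
  ]
}}

```text
time: 35.83
ee_pos: [0.6268, -0.2729, 0.1769]
tcp_rot: [180.0, 0.0, 102.1]
wrist_force: [1.0, 0.5, -0.5]
opening: 0.0383
grasp_force: 0.0
```

```bash
python3 -c "
from h import *
camera('side')
for s in sticks('wrist'): print(*s)
chk([(516,153),(577,153),(577,114),(516,114),(516,74)]);print(tray('scene'))
go(625.5,-357,24,102)"
```

```text
[474. 159.] 518 [ 744. -229.] [25. 13.] 65.7 [ 744. -229.   25.]
[289. 271.] 2095 [ 611. -362.] [24. 87.] 11.7 [ 619. -398.   25.]
(516, 153) 141 [530. 170. 117.] [517. 157. 115.]
(577, 153) 149 [591. 163. 117.] [578. 149. 115.]
(577, 114) 152 [591. 123. 117.] [578. 111. 116.]
(516, 114) 126 [529. 128. 118.] [517. 115. 115.]
(516, 74) 113 [530.  90. 118.] [519.  77. 115.]
(array([548.6, 114.5]), array([109., 130.]), 2.6)
at [ 626.1 -271.9  176.3] 102.0 shift [-83.2 -18.2 152.3] twist -0.0
```

The last stick has been knocked about 3 cm aside, to (611,-362). Its orange end is near the reach limit, so I'll grip it mid-body, bring it closer, then regrip at the end.

Emit:
{"fn": "apply_moves", "kwargs": {
  "motion": [
    {"jaw": -0.1, "xyz": [-44, -17, 50], "twist": 0},
    {"jaw": -0.1, "xyz": [-88, -33, 100], "twist": 0},
    {"jaw": -0.1, "xyz": [-88, -33, 130], "twist": 0},
    {"jaw": -0.1, "xyz": [-88, -33, 151], "twist": 0},
    {"jaw": -0.1, "xyz": [-88, -33, 151], "twist": 0}
  ]
}}

```text
time: 36.65
ee_pos: [0.6122, -0.3622, 0.0252]
tcp_rot: [-179.9, -0.1, 102.2]
wrist_force: [0.6, 0.2, 0.3]
opening: 0.038
grasp_force: 0.0
```

Emit:
{"fn": "apply_moves", "kwargs": {
  "motion": [
    {"jaw": -1, "xyz": [0, 0, 0], "twist": 0},
    {"jaw": -1, "xyz": [0, 0, 0], "twist": 0},
    {"jaw": -1, "xyz": [0, 0, 0], "twist": 0},
    {"jaw": -1, "xyz": [20, -5, -15], "twist": 0},
    {"jaw": -1, "xyz": [60, -15, -20], "twist": 0.06}
  ]
}}

```text
time: 37.28
ee_pos: [0.5858, -0.3088, 0.0473]
tcp_rot: [179.9, 0.1, 98.5]
wrist_force: [-0.3, 0.5, -0.4]
opening: 0.0231
grasp_force: 24.2
```

Emit:
{"fn": "apply_moves", "kwargs": {
  "motion": [
    {"jaw": -1, "xyz": [40, -15, 0], "twist": 0.1},
    {"jaw": -1, "xyz": [80, -30, 0], "twist": 0.13},
    {"jaw": -1, "xyz": [80, -30, 10], "twist": 0.13},
    {"jaw": -1, "xyz": [80, -30, 19], "twist": 0.13},
    {"jaw": -1, "xyz": [80, -30, 19], "twist": 0.13}
  ]
}}

```text
time: 37.9
ee_pos: [0.5441, -0.2344, 0.0271]
tcp_rot: [180.0, -0.0, 91.2]
wrist_force: [-0.9, 1.5, 0.9]
opening: 0.0235
grasp_force: 25.4
```

```bash
python3 -c "
from h import *
face();go(0,0,0,91);print(tray('scene'))"
```

```text
force [-0.9  1.5  0.9] grip 25.4
-25 27 y95 27.8 y50 8.0 x [-14.3  15.3]
-5 9355 y95 41.3 y50 11.3 x [-11.1  11.4]
5 28 y95 9.6 y50 2.9 x [-11.3  12.2]
at [ 544.1 -234.5   27.1] 91.2 shift [ 245.6 -539.2   27.1] twist 0.003
(array([547.6, 114.7]), array([111., 130.]), 1.6)
```

Emit:
{"fn": "apply_moves", "kwargs": {
  "motion": [
    {"jaw": -0.1, "xyz": [0, 0, 0], "twist": 0},
    {"jaw": -0.1, "xyz": [0, 0, 0], "twist": 0},
    {"jaw": -0.1, "xyz": [-15, 0, 0], "twist": 0},
    {"jaw": -0.1, "xyz": [-30, 0, 2], "twist": 0},
    {"jaw": -0.1, "xyz": [-30, 0, 2], "twist": 0}
  ],
  "grip_force": 20
}}

```text
time: 38.62
ee_pos: [0.5441, -0.2653, 0.0249]
tcp_rot: [-180.0, 0.0, 91.1]
wrist_force: [0.1, 0.9, 1.9]
opening: 0.0388
grasp_force: 0.0
```

Emit:
{"fn": "apply_moves", "kwargs": {
  "motion": [
    {"jaw": -1, "xyz": [0, 0, 0], "twist": 0},
    {"jaw": -1, "xyz": [0, 0, 0], "twist": 0},
    {"jaw": -1, "xyz": [0, 0, 0], "twist": 0},
    {"jaw": -1, "xyz": [10, 0, -40], "twist": 0},
    {"jaw": -0.5, "xyz": [30, 0, -85], "twist": 0}
  ]
}}

```text
time: 39.25
ee_pos: [0.543, -0.2334, 0.1104]
tcp_rot: [-179.9, -0.0, 91.2]
wrist_force: [1.5, -0.4, -0.6]
opening: 0.0236
grasp_force: 22.1
```

Emit:
{"fn": "apply_moves", "kwargs": {
  "motion": [
    {"jaw": -0.445, "xyz": [15, 0, -30], "twist": 0},
    {"jaw": -0.441, "xyz": [15, 0, -30], "twist": 0},
    {"jaw": -0.4404, "xyz": [15, 0, -30], "twist": 0},
    {"jaw": -0.44, "xyz": [15, 0, -30], "twist": 0},
    {"jaw": -0.44, "xyz": [15, 0, -30], "twist": 0}
  ]
}}

```text
time: 39.88
ee_pos: [0.5429, -0.219, 0.139]
tcp_rot: [-179.9, -0.0, 91.2]
wrist_force: [-0.6, -0.7, -0.6]
opening: 0.024
grasp_force: 2.6
```

```bash
python3 -c "
from h import *
face();go(578,77,195,91.2)"
```

```text
force [-0.6 -0.7 -0.6] grip 2.6
-95 130 y95 16.3 y50 15.8 x [-11.1  11.1]
-85 247 y95 15.4 y50 14.3 x [-11.4  11.4]
-75 245 y95 13.5 y50 12.7 x [-10.9  11.1]
-65 286 y95 12.1 y50 11.2 x [-10.8  11.2]
-55 330 y95 10.6 y50 9.7 x [-11.   11.2]
-45 382 y95 9.1 y50 8.2 x [-10.9  11.2]
-35 443 y95 7.6 y50 6.7 x [-10.9  11.3]
-25 533 y95 6.2 y50 5.2 x [-10.8  11.3]
-15 456 y95 4.7 y50 4.0 x [-10.9  11.6]
-5 1654 y95 -2.8 y50 -11.8 x [-10.2  11.5]
5 491 y95 0.5 y50 -2.0 x [-10.1  11. ]
at [ 543.  -219.   139.3] 91.2 shift [295.2  41.1 -55.7] twist -0.0
```

Emit:
{"fn": "apply_moves", "kwargs": {
  "motion": [
    {"jaw": -1, "xyz": [0, 0, -5], "twist": 0},
    {"jaw": -1, "xyz": [35, 10, -35], "twist": 0},
    {"jaw": -1, "xyz": [80, 20, -54], "twist": 0},
    {"jaw": -1, "xyz": [130, 30, -56], "twist": 0},
    {"jaw": -1, "xyz": [180, 40, -56], "twist": 0}
  ]
}}

```text
time: 40.55
ee_pos: [0.58, -0.0366, 0.1972]
tcp_rot: [179.9, 0.0, 91.2]
wrist_force: [0.2, -0.9, -1.6]
opening: 0.0236
grasp_force: 21.3
```

Emit:
{"fn": "apply_moves", "kwargs": {
  "motion": [
    {"jaw": -1, "xyz": [45, 0, 0], "twist": 0},
    {"jaw": -1, "xyz": [80, 0, 0], "twist": 0},
    {"jaw": -1, "xyz": [108, 0, 0], "twist": 0},
    {"jaw": -1, "xyz": [108, 0, 0], "twist": 0}
  ]
}}

```text
time: 41.05
ee_pos: [0.5773, 0.0716, 0.1966]
tcp_rot: [180.0, -0.0, 91.3]
wrist_force: [0.1, -1.0, -1.2]
opening: 0.0234
grasp_force: 21.3
```

```bash
python3 -c "
from h import *
print(tray('scene'),tray('wrist'));go(577.5,71,140,91.2)"
```

```text
(array([547.4, 114.7]), array([111., 130.]), 1.3) (array([546.4, 113.4]), array([110., 130.]), 1.4)
at [577.4  69.8 196.5] 91.2 shift [ 1.2  0.2 56.5] twist 0.001
```

Emit:
{"fn": "apply_moves", "kwargs": {
  "motion": [
    {"jaw": -1, "xyz": [1, 0, 15], "twist": 0},
    {"jaw": -1, "xyz": [1, 0, 32], "twist": 0},
    {"jaw": -1, "xyz": [1, 0, 47], "twist": 0},
    {"jaw": -1, "xyz": [1, 0, 57], "twist": 0},
    {"jaw": -0.46, "xyz": [3, 0, 59], "twist": 0}
  ]
}}

```text
time: 41.78
ee_pos: [0.5765, 0.0725, 0.1355]
tcp_rot: [-179.9, 0.0, 91.2]
wrist_force: [0.2, -0.2, -0.6]
opening: 0.0234
grasp_force: 27.1
```

Emit:
{"fn": "apply_moves", "kwargs": {
  "motion": [
    {"jaw": -0.444, "xyz": [4, 0, 5], "twist": 0},
    {"jaw": -0.442, "xyz": [8, 0, 11], "twist": 0},
    {"jaw": -0.442, "xyz": [10, 0, 17], "twist": 0},
    {"jaw": -0.442, "xyz": [10, 0, 22], "twist": 0}
  ]
}}

```text
time: 42.28
ee_pos: [0.577, 0.0831, 0.1148]
tcp_rot: [-180.0, 0.0, 91.2]
wrist_force: [-0.2, -0.5, -0.7]
opening: 0.0235
grasp_force: 6.6
```

```bash
python3 -c "
from h import *
face();print(tray('scene'));go(577.5,80,115,91.2)"
```

```text
force [-0.2 -0.5 -0.7] grip 6.6
-85 88 y95 38.8 y50 38.5 x [-10.2  10.9]
-75 79 y95 38.7 y50 38.4 x [-10.5  11.1]
-65 115 y95 38.7 y50 38.4 x [-10.   10.9]
-55 125 y95 38.8 y50 38.5 x [-10.2  11. ]
-45 136 y95 38.8 y50 38.5 x [-10.2  11. ]
-35 177 y95 38.8 y50 38.5 x [-10.4  11.1]
-25 259 y95 38.8 y50 38.5 x [-10.4  11.4]
-15 681 y95 38.7 y50 4.2 x [-10.8  11.4]
-5 141 y95 4.5 y50 3.9 x [-10.7  11.5]
5 6721 y95 58.1 y50 20.5 x [-10.1  11.4]
(array([547.6, 114.5]), array([111., 129.]), 1.2)
at [576.7  82.9 114.5] 91.2 shift [-3.   0.7 -0.5] twist 0.0
```

Emit:
{"fn": "apply_moves", "kwargs": {
  "motion": [
    {"jaw": -0.2, "xyz": [0, 0, 0], "twist": 0},
    {"jaw": -0.2, "xyz": [0, 0, 0], "twist": 0},
    {"jaw": -0.2, "xyz": [0, 0, -50], "twist": 0},
    {"jaw": -0.1, "xyz": [-20, 0, -110], "twist": 0},
    {"jaw": -0.1, "xyz": [-70, 0, -170], "twist": 0}
  ],
  "grip_force": 20
}}

```text
time: 43.0
ee_pos: [0.5783, 0.0236, 0.2755]
tcp_rot: [179.9, -0.0, 91.3]
wrist_force: [1.4, 0.2, -0.3]
opening: 0.0384
grasp_force: 0.0
```

Emit:
{"fn": "apply_moves", "kwargs": {
  "motion": [
    {"jaw": -0.1, "xyz": [-20, 20, -40], "twist": 0},
    {"jaw": -0.1, "xyz": [-20, 30, -60], "twist": 0},
    {"jaw": -0.1, "xyz": [-20, 30, -60], "twist": 0}
  ]
}}

```text
time: 43.38
ee_pos: [0.6096, 0.0037, 0.3338]
tcp_rot: [179.9, -0.0, 91.2]
wrist_force: [0.3, -0.0, -0.1]
opening: 0.0383
grasp_force: 0.0
```

```bash
python3 -c "
from h import *
p,h,W=pts('wrist','w9')
chk([(516,153),(577,153),(577,114),(516,114),(516,74),(577,74)]);print(tray('scene'),tray('wrist'))
go(462,111,70,0)
V=(W[...,2]>.036)&(W[...,2]<.048)&(h[...,1]<70)&(W[...,0]>.6)
np.save('pics/w9.npy',W)
for n,c in(('R',RED),('O',ORANGE),('Y',YEL)):
  for b,cc,a in blobs(mask(h,*c),60):
    w=W[b];t=np.nanpercentile(w[:,2],90);r=cv2.minAreaRect((w[w[:,2]>t-.008][:,:2]*1000).astype(np.float32));print(n,cc.round(),a,t.round(3),np.round(r[0],1),np.round(r[1]),round(r[2],1))
"
```

```text
(516, 153) 119 [530. 170. 117.] [517. 157. 115.]
(577, 153) 139 [591. 162. 118.] [576. 149. 116.]
(577, 114) 155 [591. 123. 117.] [576. 110. 115.]
(516, 114) 116 [529. 128. 117.] [517. 113. 116.]
(516, 74) 99 [531.  90. 117.] [521.  78. 115.]
(577, 74) 129 [590.  92. 117.] [580.  79. 115.]
(array([547.7, 114.8]), array([110., 130.]), 1.8) (array([546.5, 114.2]), array([110., 129.]), 1.2)
at [608.2   4.3 331.6] 91.2 shift [ 109.8 -143.9  261.6] twist 1.592
R [419. 119.] 440 0.134 [703.5  60.3] [23. 22.] 4.7
O [366.  98.] 278 0.047 [661.7  79.7] [44.  8.] 24.0
O [ 65. 306.] 119 0.026 [ 238.5 -221.5] [25. 12.] 69.0
Y [196.  67.] 768 0.086 [478.9 110.2] [13. 53.] 87.2
```

View pics/w9.png

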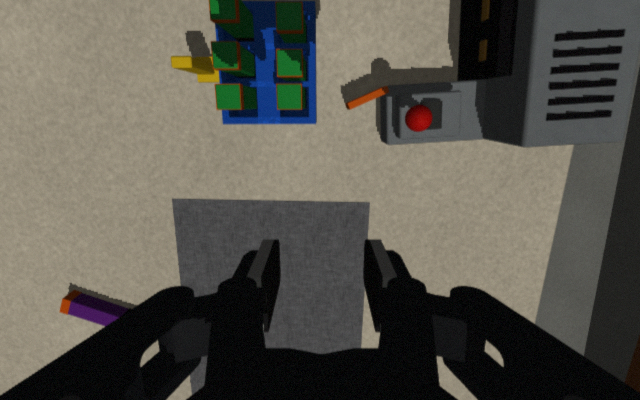

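The wrist view shows all six sticks standing in the tray: tops at (229,97), (290,96), (226,55), (290,62), (223,10) and (291,15). The red ball is at (419,119). Next I'll check joint 6 for the quarter turn to the handle.

```bash
python3 -c "
from h import *
o=sensors.get_obs();print(np.round(o['q'],1),o['tcp_rot'])
for n in('scene','side'):
  p,h,W=pts(n);m=(h[...,1]<90)&(W[...,0]>.7)&(W[...,0]<1.1)&(W[...,1]>-.1)&(W[...,1]<.4)
  m|=(mask(h,*GREEN)>0)
  w=W[m&(abs(W[...,2]-.13)<.006)&(W[...,0]>.7)]
  r=cv2.minAreaRect((w[:,:2]*1000).astype(np.float32));print(n,len(w),np.round(r[0],1),np.round(r[1]),round(r[2],1))
  for b,cc,a in blobs(mask(h,*ORANGE),12):
    w=W[b];k=np.nanmedian(w,0)
    if k[0]>.6 and k[1]>0: print(cc.round(),a,k.round(3))
"
```

```text
[  0.4  16.8  33.3 106.6   0.   89.2] [-1.79899377e+02 -2.53063097e-03  9.12283604e+01]
scene 3696 [846.  156.8] [101. 236.] 4.5
[325. 260.] 32 [0.665 0.085 0.045]
[376. 285.] 46 [0.651 0.243 0.044]
side 648 [841.5 150.4] [106. 239.] 3.6
[315. 183.] 65 [0.661 0.075 0.029]
```

Emit:
{"fn": "apply_moves", "kwargs": {
  "motion": [
    {"jaw": -0.1, "xyz": [20, -40, 0], "twist": -0.18},
    {"jaw": -0.1, "xyz": [45, -85, 20], "twist": -0.36},
    {"jaw": -0.1, "xyz": [75, -120, 40], "twist": -0.54},
    {"jaw": -0.1, "xyz": [100, -144, 60], "twist": -0.72},
    {"jaw": -0.1, "xyz": [110, -144, 100], "twist": -0.9}
  ]
}}

```text
time: 44.3
ee_pos: [0.4611, 0.1122, 0.2334]
tcp_rot: [179.8, 0.1, 143.2]
wrist_force: [0.9, 0.3, -0.1]
opening: 0.0385
grasp_force: 0.0
```

Emit:
{"fn": "apply_moves", "kwargs": {
  "motion": [
    {"jaw": -0.1, "xyz": [0, 0, 0], "twist": -0.18},
    {"jaw": -0.1, "xyz": [0, 0, 0], "twist": -0.36},
    {"jaw": -0.1, "xyz": [0, 0, 0], "twist": -0.54},
    {"jaw": -0.1, "xyz": [0, 0, 0], "twist": -0.67},
    {"jaw": -0.1, "xyz": [0, 0, 0], "twist": -0.67}
  ]
}}

```text
time: 44.92
ee_pos: [0.462, 0.111, 0.2324]
tcp_rot: [-180.0, -0.0, -178.9]
wrist_force: [0.3, -0.7, -0.6]
opening: 0.0382
grasp_force: 0.0
```

```bash
python3 -c "
from h import *
print(tray('scene'),tray('side'));go(462,112.3,73,181.3);p,h,W=pts('wrist');w=W[mask(h,*YEL)>0];print(len(w),np.nanmedian(w[w[:,2]>.08],0) if len(w) else '')
print(np.round(sensors.get_obs()['q'],1))
p,h,W=pts('side');m=mask(h,*YEL)>0;w=W[m];w=w[(w[:,2]>.05)&(w[:,0]>.4)];print(len(w),np.nanmedian(w,0) if len(w) else '')"
```

```text
(array([547.7, 114.5]), array([109., 131.]), 1.4) (array([531.9,  64.6]), array([ 69., 127.]), 60.5)
at [462.1 111.  232.5] -179.0 shift [1.000e-01 1.300e+00 1.595e+02] twist -6.289
933 [0.46279095 0.11143972 0.08560454]
[13.5 -5.5 -2.1 93.4 -0.  12.5]
59 [0.45976824 0.10577062 0.06911101]
```

Emit:
{"fn": "apply_moves", "kwargs": {
  "motion": [
    {"jaw": -0.1, "xyz": [0, 0.5, 50], "twist": 0},
    {"jaw": -0.1, "xyz": [0, 0.5, 100], "twist": 0},
    {"jaw": -0.1, "xyz": [0, 0.5, 140], "twist": 0},
    {"jaw": -0.1, "xyz": [0, 0.5, 159], "twist": 0},
    {"jaw": -0.1, "xyz": [0, 0.5, 159], "twist": 0}
  ]
}}

```text
time: 45.75
ee_pos: [0.4614, 0.1112, 0.0724]
tcp_rot: [-180.0, -0.2, -178.9]
wrist_force: [1.0, 0.5, 0.1]
opening: 0.0382
grasp_force: 0.0
```

Emit:
{"fn": "apply_moves", "kwargs": {
  "motion": [
    {"jaw": -0.7, "xyz": [0, 0, 0], "twist": 0},
    {"jaw": -1, "xyz": [0, 0, 0], "twist": 0},
    {"jaw": -1, "xyz": [0, 0, 0], "twist": 0},
    {"jaw": -1, "xyz": [0, 0, 0], "twist": 0}
  ],
  "grip_force": 60
}}

```text
time: 46.25
ee_pos: [0.4631, 0.1117, 0.0752]
tcp_rot: [180.0, 0.1, -178.8]
wrist_force: [-0.9, -0.0, 6.1]
opening: 0.0112
grasp_force: 59.7
```

```bash
python3 -c "
from h import *
print(tray('scene'));go(562,137,73,182.7)"
```

```text
(array([547.3, 114.3]), array([111., 131.]), 1.8)
at [463.1 111.7  75.2] -178.8 shift [-99.4  23.3   2.2] twist -6.31
```

Emit:
{"fn": "apply_moves", "kwargs": {
  "motion": [
    {"jaw": -1, "xyz": [-10, 6, 0], "twist": -0.01},
    {"jaw": -1, "xyz": [-25, 14, 0], "twist": -0.02},
    {"jaw": -1, "xyz": [-40, 23, 0], "twist": -0.03},
    {"jaw": -1, "xyz": [-55, 31, 0], "twist": -0.04},
    {"jaw": -1, "xyz": [-68, 38, 0], "twist": -0.05}
  ]
}}

```text
time: 46.92
ee_pos: [0.5202, 0.1534, 0.0739]
tcp_rot: [179.6, -1.2, -175.8]
wrist_force: [-72.6, 32.8, 31.2]
opening: 0.0111
grasp_force: 84.5
```

```bash
python3 -c "
from h import *
print(sensors.get_obs()['wrist_force'].__repr__());camera('scene');print(tray('scene'));go(530.5,151,75,184.1)
p,h,W=pts('scene','s10')
for b,cc,a in blobs(mask(h,*ORANGE),25):
    k=np.nanmedian(W[b],0)
    if k[0]>.6 and k[1]>0: print(cc.round(),a,k.round(3))"
```

```text
array([-72.60010676,  32.7530955 ,  31.21151314])
(array([595.7, 145.4]), array([130., 112.]), 82.9)
at [521.4 155.1  73.8] -175.7 shift [-8.8 -4.7 -1.2] twist -6.281
[325. 260.] 36 [0.663 0.082 0.044]
[375. 285.] 57 [0.649 0.243 0.044]
```

View pics/s10.png

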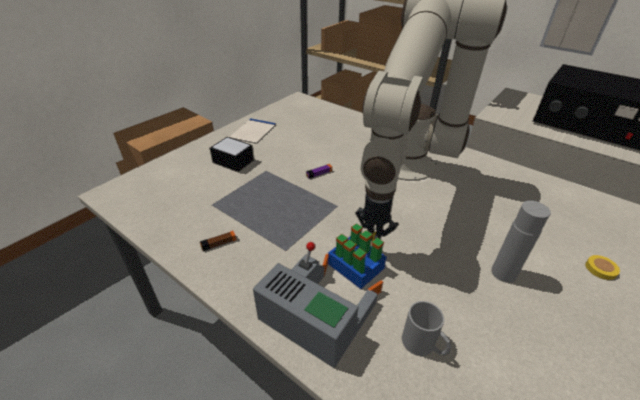

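The tray caught the right-hand lead-in at (325,262): 72 N, and the tray yawed about -7°. I'll back off and realign.

Emit:
{"fn": "apply_moves", "kwargs": {
  "motion": [
    {"jaw": -1, "xyz": [15, 0, 0], "twist": 0},
    {"jaw": -1, "xyz": [30, 5, 0], "twist": 0},
    {"jaw": -1, "xyz": [45, 10, 0], "twist": 0},
    {"jaw": -1, "xyz": [45, 10, 0], "twist": 0},
    {"jaw": -1, "xyz": [45, 10, 0], "twist": 0}
  ]
}}

```text
time: 47.7
ee_pos: [0.4827, 0.1577, 0.0739]
tcp_rot: [180.0, -0.1, -175.9]
wrist_force: [-7.4, -0.4, 3.9]
opening: 0.011
grasp_force: 72.1
```

```bash
python3 -c "
from h import *
print(np.round(sensors.get_obs()['wrist_force'],1));print(tray('scene'));go(504,149,75,184.1)
p,h,W=pts('side');w=W[(mask(h,*YEL)>0)&(W[...,0]>.4)];print(np.nanmedian(w,0))"
```

```text
[-7.4 -0.4  3.9]
(array([557.4, 151.5]), array([132., 110.]), 86.5)
at [482.7 157.7  73.9] -176.0 shift [-20.6 -10.2  -1.1] twist -6.284
[0.46926913 0.1498191  0.01570709]
```

Emit:
{"fn": "apply_moves", "kwargs": {
  "motion": [
    {"jaw": -0.4, "xyz": [0, 0, 0], "twist": 0},
    {"jaw": -0.4, "xyz": [0, 0, 0], "twist": 0},
    {"jaw": -0.4, "xyz": [5, 0, 0], "twist": 0},
    {"jaw": -0.4, "xyz": [9, 0, 0], "twist": 0},
    {"jaw": -0.4, "xyz": [9, 0, 0], "twist": 0}
  ]
}}

```text
time: 48.42
ee_pos: [0.4748, 0.157, 0.0738]
tcp_rot: [180.0, 0.0, -176.0]
wrist_force: [0.6, -0.1, -0.1]
opening: 0.0256
grasp_force: 0.0
```

Emit:
{"fn": "apply_moves", "kwargs": {
  "motion": [
    {"jaw": -0.7, "xyz": [0, 0, 0], "twist": 0},
    {"jaw": -1, "xyz": [0, 0, 0], "twist": 0},
    {"jaw": -1, "xyz": [0, 0, 0], "twist": 0},
    {"jaw": -1, "xyz": [0, 0, 0], "twist": 0},
    {"jaw": -1, "xyz": [0, 0, 0], "twist": 0}
  ],
  "grip_force": 110
}}

```text
time: 49.05
ee_pos: [0.4756, 0.1567, 0.0741]
tcp_rot: [-180.0, 0.1, -176.0]
wrist_force: [0.8, -5.1, 4.2]
opening: 0.01
grasp_force: 110.1
```

```bash
python3 -c "
from h import *
print(np.round(sensors.get_obs()['wrist_force'],1));print(tray('scene'),tray('side'));go(504,149,75,184.1)"
```

```text
[ 0.8 -5.1  4.2]
(array([555. , 162.6]), array([114., 129.]), 3.2) (array([549.7, 108.3]), array([ 63., 116.]), 73.7)
at [475.5 156.7  74.1] -176.0 shift [-27.9  -9.7  -0.9] twist -6.285
```

Emit:
{"fn": "apply_moves", "kwargs": {
  "motion": [
    {"jaw": -1, "xyz": [0, -5, 0], "twist": 0},
    {"jaw": -1, "xyz": [0, -9.5, 0], "twist": 0},
    {"jaw": -1, "xyz": [-12, -9.5, 0], "twist": 0},
    {"jaw": -1, "xyz": [-30, -9.5, 0], "twist": 0},
    {"jaw": -1, "xyz": [-45, -9.5, 0], "twist": 0}
  ]
}}

```text
time: 49.78
ee_pos: [0.5195, 0.1509, 0.0741]
tcp_rot: [179.9, -0.2, -175.9]
wrist_force: [-14.7, -1.3, 14.8]
opening: 0.01
grasp_force: 111.2
```

```bash
python3 -c "
from h import *
print(np.round(sensors.get_obs()['wrist_force'],1));camera('side');print(tray('scene'));go(640.2,159,75,184.1)"
```

```text
[-14.7  -1.3  14.8]
(array([601.5, 157.5]), array([112., 129.]), 3.6)
at [521.1 151.   74.1] -175.9 shift [-119.4   -0.5   -0.9] twist -6.284
```

Emit:
{"fn": "apply_moves", "kwargs": {
  "motion": [
    {"jaw": -1, "xyz": [-12, 0, 0], "twist": 0},
    {"jaw": -1, "xyz": [-24, 0, 0], "twist": 0},
    {"jaw": -1, "xyz": [-36, 0, 0], "twist": 0},
    {"jaw": -1, "xyz": [-48, 0, 0], "twist": 0},
    {"jaw": -1, "xyz": [-55, 0, 0], "twist": 0}
  ]
}}

```text
time: 50.5
ee_pos: [0.5742, 0.1547, 0.0742]
tcp_rot: [179.9, -0.2, -175.9]
wrist_force: [-13.9, -1.9, 13.2]
opening: 0.01
grasp_force: 111.0
```

```bash
python3 -c "
from h import *
print(np.round(sensors.get_obs()['wrist_force'],1));camera('side');print(tray('scene'));go(640.2,159,75,184.1)"
```

```text
[-13.9  -1.9  13.2]
(array([655.6, 160.5]), array([112., 130.]), 3.7)
at [574.9 154.8  74.2] -175.9 shift [-65.5  -0.4  -0.8] twist -6.284
```

Emit:
{"fn": "apply_moves", "kwargs": {
  "motion": [
    {"jaw": -1, "xyz": [-12, 0, 0], "twist": 0},
    {"jaw": -1, "xyz": [-24, 0, 0], "twist": 0},
    {"jaw": -1, "xyz": [-36, 0, 0], "twist": 0},
    {"jaw": -1, "xyz": [-46, 0, 0], "twist": 0},
    {"jaw": -1, "xyz": [-52, 0, 0], "twist": 0}
  ]
}}

```text
time: 51.22
ee_pos: [0.626, 0.1584, 0.0741]
tcp_rot: [179.9, -0.2, -175.9]
wrist_force: [-12.0, -0.4, 10.7]
opening: 0.0102
grasp_force: 111.0
```

Emit:
{"fn": "apply_moves", "kwargs": {
  "motion": [
    {"jaw": -1, "xyz": [-4, 0, 0], "twist": 0},
    {"jaw": -1, "xyz": [-8, 0, 0], "twist": 0}
  ]
}}

```text
time: 51.48
ee_pos: [0.6337, 0.1589, 0.0742]
tcp_rot: [180.0, -0.2, -175.9]
wrist_force: [-12.5, -1.0, 11.2]
opening: 0.01
grasp_force: 111.0
```

```bash
python3 -c "
from h import *
print(np.round(sensors.get_obs()['wrist_force'],1));camera('side');print(tray('scene'));go(640.2,159,75,184.1)"
```

```text
[-12.5  -1.   11.2]
(array([701.7, 163.6]), array([ 84., 132.]), 5.2)
at [634.2 159.   74.2] -175.9 shift [-6.  -0.4 -0.8] twist -6.284
```

Now small steps until it touches the back stop.

Emit:
{"fn": "apply_moves", "kwargs": {
  "motion": [
    {"jaw": -1, "xyz": [-3, 0, 0], "twist": 0},
    {"jaw": -1, "xyz": [-6, 0, 0], "twist": 0},
    {"jaw": -1, "xyz": [-7, 0, 0], "twist": 0}
  ]
}}

```text
time: 51.95
ee_pos: [0.6408, 0.1594, 0.0742]
tcp_rot: [179.9, -0.2, -175.9]
wrist_force: [-11.4, -0.8, 10.5]
opening: 0.01
grasp_force: 110.9
```

Emit:
{"fn": "apply_moves", "kwargs": {
  "motion": [
    {"jaw": -1, "xyz": [-3, 0, 0], "twist": 0},
    {"jaw": -1, "xyz": [-4, 0, 0], "twist": 0}
  ]
}}

```text
time: 52.2
ee_pos: [0.6431, 0.1594, 0.0742]
tcp_rot: [180.0, -0.4, -175.9]
wrist_force: [-24.8, -4.6, 17.1]
opening: 0.0101
grasp_force: 111.8
```

Emit:
{"fn": "apply_moves", "kwargs": {
  "motion": [
    {"jaw": -1, "xyz": [-2, 0, 0], "twist": 0},
    {"jaw": -1, "xyz": [-2, 0, 0], "twist": 0},
    {"jaw": -1, "xyz": [0, 0, 0], "twist": 0}
  ]
}}

```text
time: 52.58
ee_pos: [0.6435, 0.1587, 0.0742]
tcp_rot: [-180.0, -0.3, -176.0]
wrist_force: [-11.7, -5.3, 11.5]
opening: 0.0095
grasp_force: 111.0
```

```bash
python3 -c "
from h import *
print(np.round(sensors.get_obs()['wrist_force'],1));go(640.2,159,75,184.1);print(tray('scene','s11'))
W=None
p,h,W=pts('scene');w=W[(mask(h,*GREEN)>0)&(W[...,2]>.1)&(W[...,2]<.125)&(W[...,0]<.8)];print(len(w),np.nanpercentile(w,[2,50,98],axis=0).round(3))
c=p[190:350,240:460];cv2.imwrite('pics/s11.png',cv2.resize(c,(770,560))[:,:,::-1])"
```

```text
[-11.7  -5.3  11.5]
at [643.5 158.7  74.2] -176.0 shift [ 3.3  0.5 -0.8] twist -6.284
(array([703.5, 176.6]), array([ 75., 105.]), 3.6)
390 [[0.681 0.118 0.101]
 [0.744 0.181 0.115]
 [0.764 0.234 0.119]]
```

View pics/s11.png

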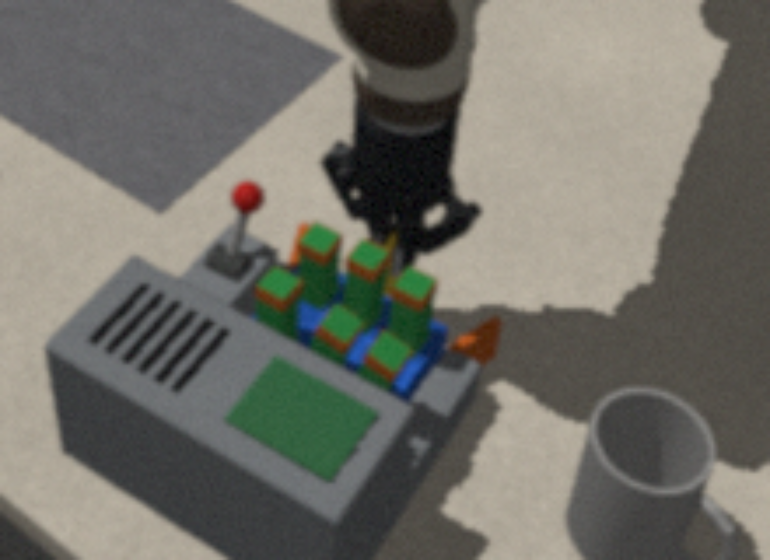

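The tray is fully home against the stop: all six sticks are upright between the cheeks, and the lever ball is still off at (247,196) in the crop. I'll release the handle and move round to the lever.

Emit:
{"fn": "apply_moves", "kwargs": {
  "motion": [
    {"jaw": -0.4, "xyz": [0, 0, 0], "twist": 0},
    {"jaw": -0.3, "xyz": [0, 0, 0], "twist": 0},
    {"jaw": -0.3, "xyz": [0, 0, 0], "twist": 0},
    {"jaw": -0.3, "xyz": [0, 0, -45], "twist": 0},
    {"jaw": -0.3, "xyz": [2, 0, -100], "twist": 0}
  ],
  "grip_force": 20
}}

```text
time: 53.3
ee_pos: [0.6437, 0.1593, 0.1733]
tcp_rot: [-180.0, -0.2, -176.0]
wrist_force: [0.4, 0.3, 0.1]
opening: 0.0296
grasp_force: 0.0
```

Emit:
{"fn": "apply_moves", "kwargs": {
  "motion": [
    {"jaw": 0, "xyz": [10, -20, -40], "twist": 0.18},
    {"jaw": 0.5, "xyz": [20, -50, -50], "twist": 0.36},
    {"jaw": 1, "xyz": [37, -80, -50], "twist": 0.54},
    {"jaw": 1, "xyz": [37, -96, -50], "twist": 0.72},
    {"jaw": 1, "xyz": [37, -96, -50], "twist": 0.9}
  ]
}}

```text
time: 53.92
ee_pos: [0.6142, 0.0598, 0.2239]
tcp_rot: [180.0, 0.0, 132.0]
wrist_force: [0.0, -0.0, 0.5]
opening: 0.0853
grasp_force: 0.0
```

Emit:
{"fn": "apply_moves", "kwargs": {
  "motion": [
    {"jaw": 1, "xyz": [0, 0, 0], "twist": 0.18},
    {"jaw": 1, "xyz": [0, 0, 0], "twist": 0.36},
    {"jaw": 1, "xyz": [0, 0, 0], "twist": 0.54},
    {"jaw": 1, "xyz": [0, 0, 0], "twist": 0.67},
    {"jaw": 1, "xyz": [0, 0, 0], "twist": 0.67}
  ]
}}

```text
time: 54.55
ee_pos: [0.6143, 0.0611, 0.2236]
tcp_rot: [-180.0, -0.0, 94.1]
wrist_force: [-0.5, 1.2, -0.4]
opening: 0.0854
grasp_force: 0.0
```

```bash
python3 -c "
from h import *
camera('scene');print(tray('scene'));go(615,60,104,94.1);print(np.round(sensors.get_obs()['q'],1))
for n in ('wrist','scene','side'):
  p,h,W=pts(n)
  for b,cc,a in blobs(mask(h,*RED),15):
    k=np.nanmedian(W[b],0)
    if k[0]>.5: print(n,cc.round(),a,k.round(3),np.nanpercentile(W[b],[3,97],axis=0).round(3).tolist())"
```

```text
(array([706.4, 164.5]), array([ 76., 128.]), 5.0)
at [614.2  61.1 223.6] 94.2 shift [ -1.1   0.7 119.6] twist 0.003
[ 5.7 14.  17.6 93.6  0.  91.4]
wrist [450. 217.] 702 [0.702 0.061 0.132] [[0.694, 0.052, 0.127], [0.713, 0.07, 0.134]]
scene [310. 246.] 34 [0.709 0.065 0.129] [[0.702, 0.057, 0.121], [0.714, 0.07, 0.133]]
```

Emit:
{"fn": "apply_moves", "kwargs": {
  "motion": [
    {"jaw": 1, "xyz": [0, 0, 45], "twist": 0},
    {"jaw": 1, "xyz": [0, 0, 90], "twist": 0},
    {"jaw": 1, "xyz": [0, 0, 120], "twist": 0},
    {"jaw": 1, "xyz": [0, 0, 120], "twist": 0}
  ]
}}

```text
time: 55.3
ee_pos: [0.6127, 0.0609, 0.1013]
tcp_rot: [-179.7, 0.0, 94.1]
wrist_force: [-0.9, 0.3, 0.4]
opening: 0.0854
grasp_force: 0.0
```

Emit:
{"fn": "apply_moves", "kwargs": {
  "motion": [
    {"jaw": 1, "xyz": [0, 12, 0], "twist": 0},
    {"jaw": 1, "xyz": [0, 24, 0], "twist": 0},
    {"jaw": 1, "xyz": [0, 36, 0], "twist": 0},
    {"jaw": 1, "xyz": [0, 48, 0], "twist": 0},
    {"jaw": 1, "xyz": [0, 56, 0], "twist": 0}
  ]
}}

```text
time: 55.92
ee_pos: [0.6711, 0.065, 0.1039]
tcp_rot: [180.0, 0.0, 94.1]
wrist_force: [-0.9, -0.9, 0.5]
opening: 0.0857
grasp_force: 0.6
```

```bash
python3 -c "
from h import *
go(691,66,104,94.1)
for n in ('wrist','scene'):
  p,h,W=pts(n)
  for b,cc,a in blobs(mask(h,*RED),10):
    k=np.nanmedian(W[b],0)
    if k[0]>.5: print(n,cc.round(),a,k.round(3),np.nanpercentile(W[b],[3,97],axis=0).round(3).tolist())"
```

```text
at [671.1  65.  103.9] 94.1 shift [-0.5 19.9 -0.1] twist -0.0
wrist [547. 310.] 116 [0.744 0.074 0.135] [[0.742, 0.072, 0.132], [0.747, 0.075, 0.137]]
scene [302. 253.] 37 [0.747 0.068 0.134] [[0.738, 0.06, 0.129], [0.753, 0.075, 0.14]]
```

Emit:
{"fn": "apply_moves", "kwargs": {
  "motion": [
    {"jaw": 1, "xyz": [0, 8, 0], "twist": 0},
    {"jaw": 1, "xyz": [0, 16, 0], "twist": 0},
    {"jaw": 1, "xyz": [0, 21, 0], "twist": 0},
    {"jaw": 1, "xyz": [0, 23, 0], "twist": 0}
  ]
}}

```text
time: 56.52
ee_pos: [0.6914, 0.0665, 0.1034]
tcp_rot: [-179.7, 0.0, 94.1]
wrist_force: [-16.9, -0.7, 5.4]
opening: 0.0852
grasp_force: 9.0
```

```bash
python3 -c "
from h import *
go(691,66,104,94.1);print(np.round(sensors.get_obs()['wrist_force'],1))
for n in ('scene',):
  p,h,W=pts(n)
  for b,cc,a in blobs(mask(h,*RED),10):
    k=np.nanmedian(W[b],0)
    if k[0]>.5: print(n,cc.round(),a,k.round(3),np.nanpercentile(W[b],[3,97],axis=0).round(3).tolist())"
```

```text
at [691.4  66.5 103.4] 94.1 shift [-0.5 -0.4 -0.6] twist -0.001
[-16.9  -0.7   5.4]
scene [298. 259.] 42 [0.766 0.069 0.128] [[0.754, 0.062, 0.119], [0.772, 0.076, 0.132]]
```

The ball has travelled the full 57 mm, with 17 N at its stop. I'll back away and verify.

Emit:
{"fn": "apply_moves", "kwargs": {
  "motion": [
    {"jaw": 1, "xyz": [0, -15, 0], "twist": 0},
    {"jaw": 1, "xyz": [0, -40, 0], "twist": 0},
    {"jaw": 1, "xyz": [0, -80, -20], "twist": 0},
    {"jaw": 1, "xyz": [-20, -100, -75], "twist": 0},
    {"jaw": 1, "xyz": [-60, -120, -130], "twist": 0}
  ]
}}

```text
time: 57.2
ee_pos: [0.5788, 0.0033, 0.2293]
tcp_rot: [179.9, 0.0, 94.2]
wrist_force: [1.7, -0.8, 1.0]
opening: 0.0851
grasp_force: 0.0
```

Emit:
{"fn": "apply_moves", "kwargs": {
  "motion": [
    {"jaw": 1, "xyz": [0, 0, 0], "twist": 0},
    {"jaw": 1, "xyz": [0, 0, 0], "twist": 0}
  ]
}}

```text
time: 57.45
ee_pos: [0.5798, 0.0031, 0.2271]
tcp_rot: [180.0, -0.0, 94.0]
wrist_force: [-0.5, -0.0, -0.3]
opening: 0.0852
grasp_force: 0.0
```

```bash
python3 -c "
from h import *
p,h,W=pts('scene')
for b,cc,a in blobs(mask(h,*RED),10):
    k=np.nanmedian(W[b],0)
    if k[0]>.5: print(cc.round(),a,k.round(3))
print(np.round(sensors.get_obs()['wrist_force'],1),tray('scene'))
cv2.imwrite('pics/s12.png',cv2.resize(p[190:350,240:460],(770,560))[:,:,::-1])"
```

```text
[298. 259.] 39 [0.766 0.07  0.128]
[-0.4 -0.1 -0.7] (array([704.5, 164.6]), array([ 74., 128.]), 4.2)
```

View pics/s12.png

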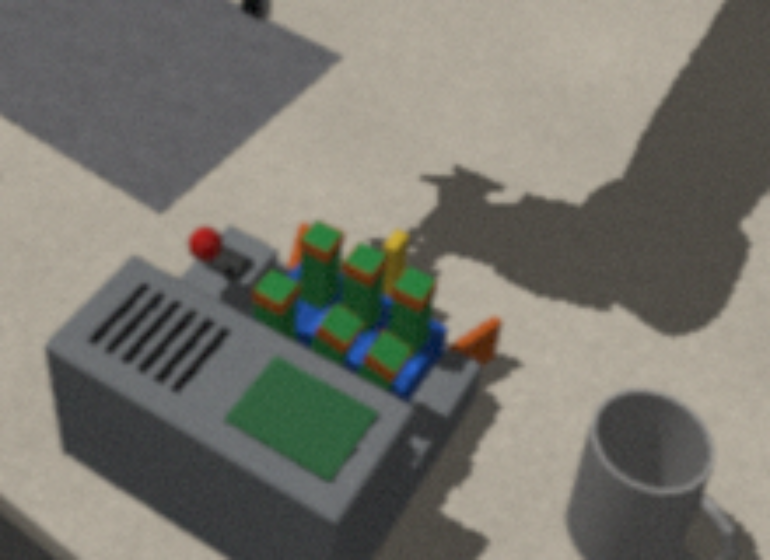

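The lever is over at (205,243). The tray is home with six upright sticks, and the arm is clear of everything.

```bash
python3 -c "
from workcell import bot
print(bot.job_done())"
```

```text
the job is handed in; nothing more can be done
None
```

The job is handed in, with no verdict returned: all six sticks stand contact end down in the tray, the tray is home in the bay, and the lever was thrown to on after that; the flask, mug, meter and look-alike sticks were left alone.

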